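# Change over the name-block jig

### The arm

A 7-joint arm with a two-finger parallel gripper is mounted at the origin on the work surface. World frame = base frame: x ahead of the robot, y to its left, z up, the work surface at z = 0. Lengths are in m, angles in rad, forces in N, time in s.
With the tool pointing down it reaches from about 0.35 to 0.775 m from the base axis. Payload 3.1 kg.
Tool frame: the origin (TCP) lies on the mounting face of the last link; the fingertips stand 173 mm ahead of it and the grasp point (between the pads) lies 155 mm ahead of it; z points along the fingers, y is the line along which they close (so a half turn about z gives the same grasp; the last joint's range is limited). The gripper opens to 85 mm and grips with 20 to 120 N. Pads are 22 mm wide; open, the fingers measure 114 mm over their backs; the gripper's body (76 mm by 85 mm) begins 54 mm behind the grasp point. The pads swing forward as they close: fully open they stand 13 mm farther back than shut.
Start: joints at [-1.313, 0.311, 0.014, 1.512, -0.004, 1.319, -0.027], TCP at [0.162, 0.525, 0.405] pointing down, gripper open.
Joint ranges: [-2.7, 2.7], [-0.3, 1.91], [-1.27, 1.3], [0.12, 2.57], [-1.44, 4.58], [0.2, 2.03], [-3.05, 3.05]. Speed limits (rad/s): [2.79, 2.79, 3.14, 3.14, 3.14, 3.14, 3.14].

### API

Orientations are given as a 3x3 rotation matrix whose columns are the frame's x, y, z axes.
In Python, from plant import sensors, eyes, ticket gives the robot as it stands. The module is installed in compiled form; this text tells all that it offers.
- The arm moves only by the tool jog_arm, never from a script. Its argument "moves" is a list of rows, each a list of 2 entries, a list of its own where there are three numbers: the shift along the tool's x, y, z in cm, then the turn, a rotation vector about the tool's x, y, z in degrees. In form: [[[tx, ty, tz], [wx, wy, wz]], ...]. A call has 1 to 8 rows; each row is the pose to reach, as a shift and turn from the pose commanded when the call began, along the tool's axes at that moment; what a row does not reach only later rows make up. A row lasts 1/10 s, in which the tool goes at most 50 mm and 8.59 degrees, less where a joint would pass 70% of its speed; a pose out of reach is approached as far as the arm can. A call with a gripper value outside its range is refused whole. "grip" is the finger opening in cm, from 0 to 8.54, set as the call begins (left out, the last holds). The fingers move at their own pace and stop on an object; "grip_force" is the grip in N (left out, the last holds). Time passes only in rows, so rows that repeat a pose let the fingers close. It gives the time, the measured TCP pose, the force, the opening and the grip force at its end, in the units of the state.
- sensors.observe(): the state, without advancing time (a new reading comes with each control period).
- eyes.capture(name): name is "side" or "top"; returns a dict with "frame" (480x640x3 uint8, red, green, blue), "depth" (480x640 float32, m along the optical axis (not along the pixel's ray), 0 where there is no reading), "K" (3x3 intrinsics, pixels), "camera_from_world" (4x4, takes a point from world to camera coordinates). Camera axes: x right, y down, z forward; pixel columns grow to the right and rows downward; lengths in m; the calibration is good to about 2 mm. A picture is of the moment at which its call begins.
- ticket.close_job(): hands the job in; it is judged then, once.
The state is a dict: "time": time; "joint_positions": joint angles; "qvel": joint speeds; "tau": joint torques, N m; "ee_pos": TCP position; "tool_rot": TCP orientation; "ft_force": force on the tool from outside, world axes, zero at the start; "wrist_torque": the same for the moment, N m; "width": finger opening in m; "grip_force": force on a finger pad.
Only numpy, scipy, OpenCV 4.12 (cv2) and the standard library are available. Lean on these libraries where they do the work, as an engineer would, in place of code of your own. Each camera call takes 0.05 s, during which the arm holds its last target. There are 200 camera calls.

### The job

Pull the black knob of the jig's hold-down plate out until it clicks, lift out the finished name block (the one with two holes and dark marks) and lay it flat in the empty black tray. Then load every plain wooden block from the table into the jig, flat on its bed and lengthwise to the end fence, packed side by side with no gaps from the fence corner: each end pushed flush against the end fence, the first block's long side flush against the side fence and every next one flush against its neighbour. Only when all of them sit square and flush push the knob fully home, and leave the mallet and the two ink bottles where they are.

Things in the scene. Friction and masses are not known exactly. Their poses are not given: they have to be found in the camera images.
- jig: Fixed jig. Origin on the table, below the inner corner of its two fences; z up. Flat grey bed, top at z = 8 mm, from x = -130 mm to the end fence (inner face x = 0, along y, 18 mm thick) and from the side fence (inner face y = 0, along x, x = -125 to 0, 15 mm thick) to y = -210 mm. Both fences are aluminium, tops at z = 24 mm. The finished block starts on the bed.
- corner (a point): Inner corner of the fences at bed height (jig x = 0, y = 0, z = 8 mm), axes as the jig. Up to four blocks fit in a row: seated centres at x = -45 mm, y = -18, -54, -90, -126 mm, 7.5 mm above this point. Nothing on the bed but the finished block, whose end lies under the hold-down plate.
- holddown (a joint): Steel plate over the end fence, sliding along the jig's x, in m: 0 = home (covers the bed's last 22 mm at the end fence, y = -1 to -159 mm; underside at z = 25 mm, 5 mm thick), 0.040 = out in +x (bed free, its edge 18 mm behind the fence's inner face). A spring detent holds it at either end: 6 to 8 N take it past the middle, then it snaps to the other end; it does not stay half-way.
- knob (a point): Centre of the top of the black upright round knob on the hold-down plate, 22 mm in diameter and 26 mm tall (its top 56 mm above the table, the plate around it at 30 mm); at jig x = 47 mm, y = -80 mm when home, x = 87 mm when out. Moves with the plate.
- blank1: Plain wooden block, 90 mm long (its x axis) x 36 mm wide (y) x 15 mm thick (z), about 50 g; origin at its centre. Lies flat on the table (or is absent: two to four of the four are there). All blocks are alike.
- blank2: Plain wooden block, 90 mm long (its x axis) x 36 mm wide (y) x 15 mm thick (z), about 50 g; origin at its centre. Lies flat on the table (or is absent: two to four of the four are there). All blocks are alike.
- blank3: Plain wooden block, 90 mm long (its x axis) x 36 mm wide (y) x 15 mm thick (z), about 50 g; origin at its centre. Lies flat on the table (or is absent: two to four of the four are there). All blocks are alike.
- blank4: Plain wooden block, 90 mm long (its x axis) x 36 mm wide (y) x 15 mm thick (z), about 50 g; origin at its centre. Lies flat on the table (or is absent: two to four of the four are there). All blocks are alike.
- tag: Finished name block of the same wood and size with two dark 9 mm holes (marks only) near the ends and a row of dark marks between them: 90 mm long (its x axis) x 36 mm wide (y) x 15 mm thick (z), about 50 g; origin at its centre. Starts in the jig.
- tray: Fixed empty open black plastic tray, 170 mm (x) x 130 mm (y), 30 mm high, walls and floor 4 mm thick. Origin at the centre of its underside.
- mallet: Small mallet lying on the table, 240 mm long; a bystander, leave it alone.
- ink1: Small ink bottle, 34 mm in diameter, 75 mm tall, upright; origin at the centre of its foot; a bystander, leave it alone.
- ink2: A second ink bottle like the first; a bystander, leave it alone.

How it is judged:
By the outcome, as a careful person would: the job done as asked, in the order asked, and still so for the second after the job is handed in, with the robot touching nothing.
Of blank1, blank2, blank3, blank4 only 2 to 4 are there at a start; the rules pass over those that are not, and their reading is None.
At some moment in a run one of blank1, blank2, blank3, blank4 may be knocked a few centimetres aside while the robot is not near it.
Once in a run the grip may slacken for a moment while it holds something.
It also fails if it takes over 210 s, if anything falls off the work surface, if the arm or the gripper's body presses on something with over 40 N, if the wrist force passes 120 N, or if a joint passes its speed limit or range.

## Working session

There is one attempt and no reset: what is moved stays moved. The work goes in short steps, Python scripts to look and compute and a tool call to move; the robot and the scene stay as the last step left them, time stands still between calls to the robot, and variables do not carry over. Pictures are saved under pics/ and viewed, at most 14 in all, crops included, and the job is handed in when it is done.

Besides the shell and the picture viewer there is one more tool, called after ">>>" in YAML: its name, and indented under it one key for each argument. jog_arm: Moves the arm, as the interface text tells. Its arguments: {"type":"object","properties":{"moves":{"type":"array","items":{"type":"array"}},"grip":{"type":"number"},"grip_force":{"type":"number"}},"required":["moves"]}

```bash
mkdir -p pics; cat > h.py <<'E'
import numpy as np, cv2
from plant import sensors, eyes, ticket
def cap(name,fn=None):
    d=eyes.capture(name)
    if fn: cv2.imwrite('pics/'+fn,cv2.cvtColor(d['frame'],cv2.COLOR_RGB2BGR))
    return d
def ray(d,uv,z):
    "pixels (n,2) -> world points on plane z"
    uv=np.atleast_2d(uv).astype(float); T=d['camera_from_world']; R=T[:3,:3]; c=-R.T@T[:3,3]
    r=np.c_[uv,np.ones(len(uv))]@np.linalg.inv(d['K']).T@R
    return c+r*((z-c[2])/r[:,2])[:,None]
def deproj(d,u,v):
    T=d['camera_from_world'];R=T[:3,:3];z=d['depth'][v,u]
    p=np.linalg.inv(d['K'])@np.array([u,v,1.])*z
    return R.T@(p-T[:3,3])
E
python3 - <<'E'
from h import *
for n in('top','side'):
    d=cap(n,n+'0.png'); T=d['camera_from_world']; print(n,d['K'].tolist(),(-T[:3,:3].T@T[:3,3]).round(3),T[:3,:3].round(3).tolist())
s=sensors.observe(); print(s)
E
```

```text
top [[568.2468440228437, 0.0, 323.3741676007057], [0.0, 568.2468440228437, 249.70607486124936], [0.0, 0.0, 1.0]] [0.452 0.023 1.171] [[0.002, -1.0, -0.013], [-0.991, 0.0, -0.134], [0.134, 0.013, -0.991]]
side [[603.3300042272404, 0.0, 311.5778864892713], [0.0, 603.3300042272404, 219.01849234151626], [0.0, 0.0, 1.0]] [ 0.15  -0.644  0.845] [[0.839, -0.544, 0.013], [-0.375, -0.595, -0.71], [0.394, 0.591, -0.704]]
{'time': 0.1, 'joint_positions': array([-1.31270352,  0.31166266,  0.01397911,  1.5129135 , -0.00441412,
        1.31918843, -0.02718498]), 'qvel': array([ 0.00031297, -0.00335809, -0.00185354, -0.0040541 ,  0.00034787,
        0.00029229, -0.00024567]), 'tau': array([ 1.43250032e-03, -3.80850399e+01,  1.47044607e-01, -2.31242216e+01,
        1.24172814e-02,  8.01004178e-03,  8.90194201e-06]), 'ee_pos': array([0.16230596, 0.52520629, 0.40371317]), 'tool_rot': array([[-9.55427586e-01,  2.95225018e-01, -5.63077954e-04],
       [ 2.95225546e-01,  9.55425355e-01, -2.06570735e-03],
       [-7.18695348e-05, -2.13986878e-03, -9.99997708e-01]]), 'ft_force': array([ 0.53637177,  0.38818276, -0.75941464]), 'wrist_torque': array([ 0.04879924, -0.03911565,  0.04012179]), 'grip_force': 0.0, 'width': 0.08535671952955673}
```

View pics/top0.png

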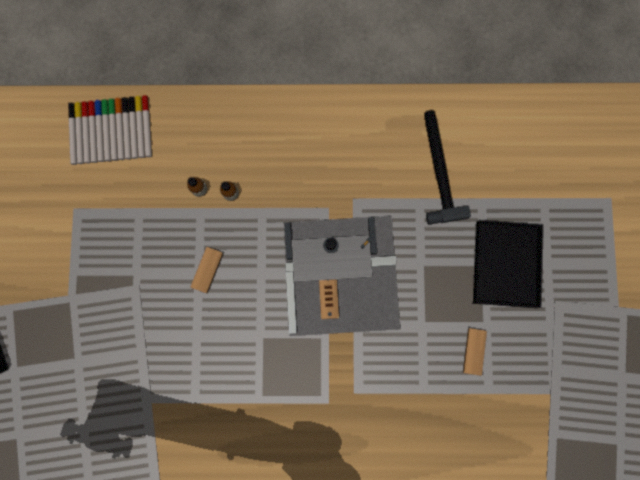

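View pics/side0.png

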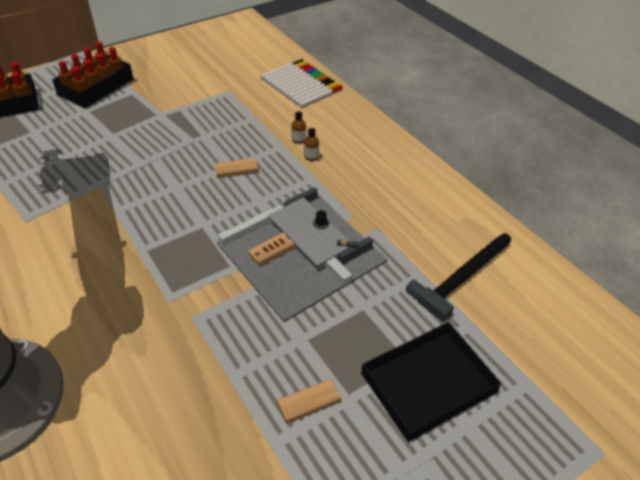

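Top view: two blanks at (207,269) and (475,351), the tag at (329,299), the knob at (331,244), the tray at (508,264), inks at (196,186) and (229,189), and the mallet at (445,165). The jig's x axis points roughly up in the image (world +x).

```bash
cat >> h.py <<'E'
def tri(d1,p1,d2,p2):
    A=[];b=[]
    for d,p in((d1,p1),(d2,p2)):
        P=d['K']@d['camera_from_world'][:3]
        for i in(0,1):
            r=p[i]*P[2]-P[i]; r=r/np.linalg.norm(r[:3]); A.append(r[:3]); b.append(-r[3])
    return np.linalg.lstsq(np.array(A),np.array(b),rcond=None)[0]
def wood(d,lo=250,hi=3000):
    hsv=cv2.cvtColor(d['frame'],cv2.COLOR_RGB2HSV)
    m=cv2.inRange(hsv,(5,85,90),(25,255,255))
    m=cv2.morphologyEx(m,cv2.MORPH_CLOSE,np.ones((5,5)))
    cs=cv2.findContours(m,cv2.RETR_EXTERNAL,cv2.CHAIN_APPROX_NONE)[0]
    return [c for c in cs if lo<cv2.contourArea(c)<hi]
def rect(d,c,z):
    "rectangle of contour on plane z: centre, long-axis angle deg, size"
    p=ray(d,c[:,0,:],z)[:,:2]
    (x,y),(w,h),a=cv2.minAreaRect((p*1000).astype(np.float32))
    if w<h: w,h,a=h,w,a+90
    return round(x,1),round(y,1),round((a+90)%180-90,1),round(w,1),round(h,1)
E
python3 - <<'E'
from h import *
t=cap('top');s=cap('side')
for n,d in(('top',t),('side',s)):
    for c in wood(d,150,4000):
        M=cv2.moments(c);u,v=M['m10']/M['m00'],M['m01']/M['m00']
        print(n,round(u),round(v),cv2.contourArea(c),rect(d,c,.015),rect(d,c,.023),'depth',deproj(d,int(u),int(v)).round(4))
for (a,b) in(((331,240),(321,213)),):print('knob',tri(t,a,s,b))
for uv in((331,244),(329,320),(384,261),(291,300),(340,325),(508,264),(350,265)): print(uv,deproj(t,*uv).round(4))
f=cv2.cvtColor(t['frame'],cv2.COLOR_RGB2BGR)
cv2.imwrite('pics/jig.png',cv2.resize(f[205:345,275:410],None,fx=4,fy=4,interpolation=cv2.INTER_CUBIC))
f=cv2.cvtColor(s['frame'],cv2.COLOR_RGB2BGR)
cv2.imwrite('pics/jigs.png',cv2.resize(f[180:325,210:395],None,fx=4,fy=4,interpolation=cv2.INTER_CUBIC))
E
```

```text
top 475 351 770.5 (402.9, -263.8, -8.8, 89.9, 36.6) (403.2, -261.8, -8.8, 89.3, 36.3) depth [ 0.4035 -0.262   0.0177]
top 328 299 639.0 (507.2, 28.2, 3.3, 78.3, 36.3) (506.8, 28.2, 3.3, 77.8, 36.0) depth [0.5082 0.029  0.0259]
top 206 269 699.0 (567.4, 279.1, -20.4, 90.0, 35.7) (566.6, 277.3, -20.4, 89.4, 35.5) depth [0.568  0.2796 0.013 ]
side 308 401 1406.0 (400.5, -267.6, -8.5, 90.9, 41.4) (398.1, -271.2, -8.5, 90.0, 41.0) depth [ 0.4002 -0.2665  0.0141]
side 270 248 677.0 (508.5, 30.4, 4.3, 84.0, 43.8) (505.1, 23.9, 4.3, 83.2, 43.3) depth [0.5053 0.0274 0.0222]
side 236 168 543.5 (563.7, 271.2, -19.1, 89.5, 48.8) (559.8, 262.4, -19.1, 88.6, 48.3) depth [0.5638 0.2733 0.0145]
knob [0.61915229 0.0243527  0.05409025]
(331, 244) [0.6136 0.023  0.0557]
(329, 320) [0.4645 0.0271 0.0073]
(384, 261) [ 0.5829 -0.0842  0.0281]
(291, 300) [0.5042 0.1035 0.0254]
(340, 325) [0.4545 0.0048 0.01  ]
(508, 264) [ 0.5792 -0.3404  0.0063]
(350, 265) [ 0.5746 -0.0154  0.0291]
```

View pics/jig.png

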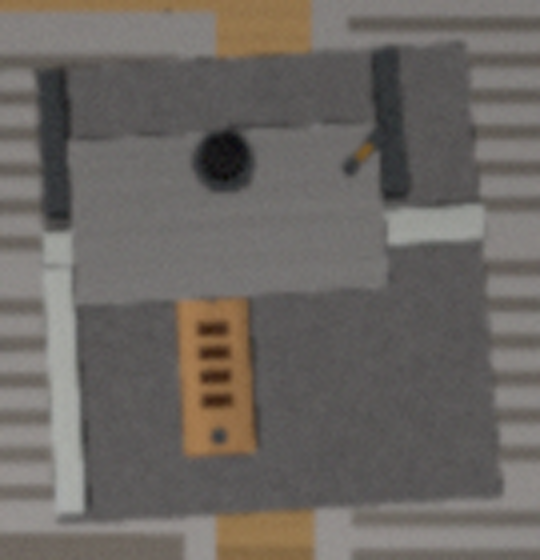

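View pics/jigs.png

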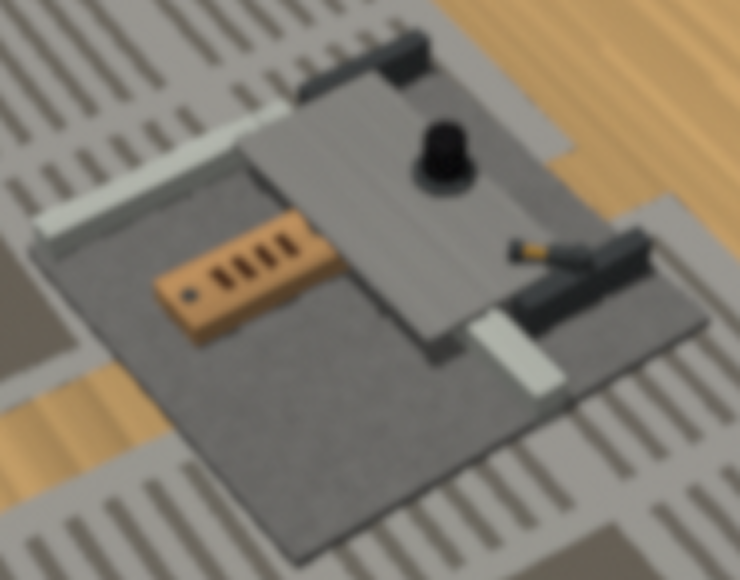

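The crops show the plate at home, the side fence on the left (its inner edge at crop (72,265)-(84,512)), and the end fence front edge at crop (388,243)-(485,238). The knob top is at crop (223,150).

```bash
cat >> h.py <<'E'
from scipy.spatial.transform import Rotation as Ro
def go(x,y,z,yaw,L=.173):
    "x,y,z m of point L ahead of TCP; yaw deg = world direction of tool y axis(mod 180). prints shift cm, turn deg"
    s=sensors.observe(); R=s['tool_rot']; a=np.radians(yaw)
    best=None
    for k in(0,np.pi):
        Y=np.array([np.cos(a+k),np.sin(a+k),0]);Z=np.array([0,0,-1.]);Rt=np.c_[np.cross(Y,Z),Y,Z]
        w=np.degrees(Ro.from_matrix(R.T@Rt).as_rotvec())
        if best is None or np.linalg.norm(w)<np.linalg.norm(best): best=w
    t=np.array([x,y,z+L])
    print('shift',(R.T@(t-s['ee_pos'])*100).round(2).tolist(),'turn',best.round(1).tolist(),'F',s['ft_force'].round(1),'w',round(s['width'],4),'t',s['time'],'tip',(s['ee_pos']+R[:,2]*L).round(4),'q7',s['joint_positions'][6].round(2))
E
python3 - <<'E'
from h import *
t=cap('top');s=cap('side')
T=lambda c,o=(275,205):[(c[0]+.5)/4-.5+o[0],(c[1]+.5)/4-.5+o[1]]
S=lambda c:T(c,(210,180))
P=lambda c,z:ray(t,T(c),z)[0,:2]*1000
a,b=P((72,265),.024),P((84,512),.024);c,e=P((388,243),.024),P((485,238),.024)
print('side inner',a,b,np.degrees(np.arctan2(*(a-b)[::-1])));print('end',c,e,np.degrees(np.arctan2(*(c-e)[::-1]))-90)
bl,br,ur=P((57,520),.008),P((502,494),.008),P((465,42),.008)
print('bed',bl,br,ur,np.degrees(np.arctan2(*(bl-br)[::-1]))-90,np.degrees(np.arctan2(*(ur-br)[::-1])))
print('knob',tri(t,T((223,150)),s,S((445,133))),P((223,150),.056))
print('fence corner front top',tri(t,T((388,243)),s,S((470,325))),tri(t,T((485,238)),s,S((540,397))),tri(t,T((84,512)),s,S((60,237))))
print('tag near corners',tri(t,T((184,453)),s,S((156,284))),tri(t,T((255,453)),s,S((200,333))))
g=cv2.cvtColor(t['frame'],cv2.COLOR_RGB2GRAY); m=((g<40)*255).astype(np.uint8)
for q in cv2.findContours(m,0,cv2.CHAIN_APPROX_NONE)[0]:
    if cv2.contourArea(q)>1500: print('tray',cv2.contourArea(q),rect(t,q,.03))
for n in ((330.6,242.4),): go(*ray(t,n,.056)[0,:2],.12,90)
E
```

```text
side inner [563.15843947 100.82005615] [439.21034516  93.72409283] 3.27657675563353
end [574.40219252 -59.38182269] [ 576.95767146 -108.50891442] 2.9777115914184407
bed [435.00101665 108.36539074] [ 448.41530224 -116.92215209] [ 681.17066393 -101.54632852] 3.407536725662993 3.779468881968808
knob [0.61660142 0.02465942 0.05503424] [617.33434771  24.2110046 ]
fence corner front top [ 0.57424185 -0.05928391  0.02485935] [ 0.57749742 -0.1088865   0.02252311] [0.44174555 0.09277249 0.02110536]
tag near corners [0.46882713 0.04381915 0.01833511] [0.47007575 0.00749597 0.01823442]
tray 5413.5 (578.3, -332.5, -4.0, 169.6, 135.1)
shift [-58.23, -34.5, 11.16] turn [-0.0, -0.0, -17.2] F [ 0.3 -0.5 -0.9] w 0.0855 t 0.3 tip [0.1623 0.5253 0.2313] q7 -0.03
```

>>> jog_arm:
  moves:
    - [[-7,-4.2,0],[0,0,-3]]
    - [[-13,-7.8,0],[0,0,-6]]
    - [[-17,-10,0],[0,0,-9]]
    - [[-21,-12.4,0],[0,0,-12]]
    - [[-25,-15,0],[0,0,-15]]
    - [[-29,-17.2,0],[0,0,-18]]
    - [[-33,-19.6,0],[0,0,-20.6]]
    - [[-37,-22,0],[0,0,-20.6]]
  grip: 5.0

```text
time: 1.1
ee_pos: [0.4315, 0.227, 0.405]
tool_rot: [[-0.998, -0.061, 0.001], [-0.061, 0.998, 0.001], [-0.001, 0.001, -1.0]]
ft_force: [-0.1, 0.3, -0.2]
width: 0.0498
grip_force: 0.0
```

```bash
python3 -c "
from h import *
go(.617,.0243,.10,93.4)"
```

```text
shift [-17.27, -21.37, 13.2] turn [0.0, 0.0, 0.1] F [-0.1  0.3 -0.2] w 0.0498 t 1.1 tip [0.4316 0.2271 0.232 ] q7 1.16
```

>>> jog_arm:
  moves:
    - [[-3,-3.7,2],[0,0,0]]
    - [[-6,-7.4,4],[0,0,0]]
    - [[-9,-11,6],[0,0,0]]
    - [[-12,-14.8,8],[0,0,0]]
    - [[-15,-18.5,10],[0,0,0]]
    - [[-17.3,-21.4,12],[0,0,0]]
    - [[-17.3,-21.4,13.2],[0,0,0]]
    - [[-17.3,-21.4,13.2],[0,0,0]]

```text
time: 1.9
ee_pos: [0.6153, 0.0239, 0.2697]
tool_rot: [[-0.998, -0.057, -0.006], [-0.057, 0.998, -0.001], [0.006, -0.001, -1.0]]
ft_force: [-1.0, 0.3, -0.6]
width: 0.0504
grip_force: 0.0
```

>>> jog_arm:
  moves:
    - [[0,0,3],[0,0,0]]
    - [[0,0,5],[0,0,0]]
    - [[0,0,6.3],[0,0,0]]
    - [[0,0,6.3],[0,0,0]]
    - [[0,0,6.3],[0,0,0]]

```text
time: 2.4
ee_pos: [0.6163, 0.0264, 0.2108]
tool_rot: [[-0.998, -0.061, 0.002], [-0.061, 0.998, 0.001], [-0.002, 0.001, -1.0]]
ft_force: [0.6, 0.2, 0.2]
width: 0.05
grip_force: 0.0
```

>>> jog_arm:
  moves:
    - [[0,0,0],[0,0,0]]
    - [[0,0,0],[0,0,0]]
    - [[0,0,0],[0,0,0]]
    - [[0,0,0],[0,0,0]]
    - [[0,0,0],[0,0,0]]
  grip: 1.0
  grip_force: 50

```text
time: 2.9
ee_pos: [0.6167, 0.0258, 0.2114]
tool_rot: [[-0.998, -0.06, 0.003], [-0.06, 0.998, 0.001], [-0.003, 0.001, -1.0]]
ft_force: [-1.5, 0.6, 6.1]
width: 0.0198
grip_force: 48.8
```

```bash
python3 -c "
from h import *
go(.617,.0243,.037,93.4)"
```

```text
shift [-0.02, -0.15, 0.14] turn [0.1, 0.1, 0.0] F [-1.5  0.6  6.1] w 0.0198 t 2.9 tip [0.6171 0.026  0.0384] q7 1.74
```

>>> jog_arm:
  moves:
    - [[-0.8,0,0],[0,0,0]]
    - [[-1.6,0,0],[0,0,0]]
    - [[-2.4,0,0],[0,0,0]]
    - [[-3.0,0,0],[0,0,0]]
    - [[-3.6,0,0],[0,0,0]]
    - [[-4.0,0,0],[0,0,0]]
    - [[-4.1,0,0],[0,0,0]]
    - [[-4.1,0,0],[0,0,0]]

```text
time: 3.7
ee_pos: [0.6571, 0.0283, 0.2114]
tool_rot: [[-0.998, -0.06, -0.0], [-0.06, 0.998, 0.001], [0.0, 0.001, -1.0]]
ft_force: [-1.3, 1.5, 9.4]
width: 0.02
grip_force: 49.5
```

>>> jog_arm:
  moves:
    - [[0,0,0],[0,0,0]]
    - [[0,0,0],[0,0,0]]
    - [[0,0,0],[0,0,0]]
  grip: 5.0

```text
time: 4.0
ee_pos: [0.6563, 0.0274, 0.2086]
tool_rot: [[-0.998, -0.059, -0.003], [-0.059, 0.998, -0.001], [0.003, -0.001, -1.0]]
ft_force: [-0.5, -0.2, -0.2]
width: 0.0499
grip_force: 0.0
```

>>> jog_arm:
  moves:
    - [[0,0,-3],[0,0,0]]
    - [[0,0,-6],[0,0,0]]
    - [[0,0,-8],[0,0,0]]
    - [[0,0,-8],[0,0,0]]

```text
time: 4.4
ee_pos: [0.6581, 0.0273, 0.2931]
tool_rot: [[-0.998, -0.059, 0.006], [-0.059, 0.998, -0.0], [-0.006, -0.001, -1.0]]
ft_force: [0.3, -0.4, 0.4]
width: 0.0502
grip_force: 0.0
```

```bash
python3 -c "
from h import *
s=cap('side');f=cv2.cvtColor(s['frame'],cv2.COLOR_RGB2BGR)
cv2.imwrite('pics/a1.png',cv2.resize(f[130:330,180:420],None,fx=2.5,fy=2.5))
d=cap('top','t1.png')
for c in wood(d,150,4000): print(rect(d,c,.015),rect(d,c,.023))
for c in wood(s,150,4000): print('s',rect(s,c,.015),rect(s,c,.023))
"
```

```text
(402.8, -263.7, -9.0, 89.8, 36.6) (403.2, -261.7, -9.0, 89.2, 36.4)
(567.4, 278.7, -20.4, 90.2, 36.5) (566.6, 276.9, -20.4, 89.6, 36.2)
s (400.6, -267.6, -8.5, 91.0, 41.4) (398.2, -271.2, -8.5, 90.2, 41.0)
s (513.8, 29.1, 3.0, 94.6, 45.5) (510.3, 22.6, 3.0, 93.7, 45.0)
s (563.9, 271.4, -18.6, 89.4, 49.9) (559.9, 262.6, -18.6, 88.5, 49.4)
```

View pics/a1.png

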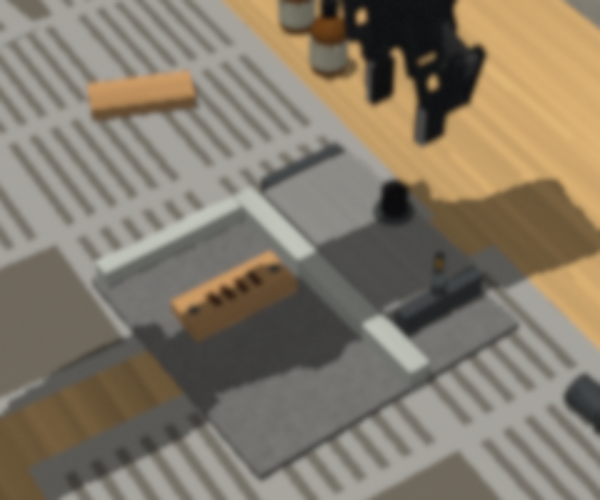

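The plate is out and the fence is now visible. The tag is free, with its centre near (0.514, 0.028).

```bash
python3 -c "
from h import *
go(.514,.0282,.011,93.3)"
```

```text
shift [14.23, 0.9, 10.52] turn [-0.0, -0.1, 0.1] F [0.2 0.4 0.1] w 0.0502 t 4.5 tip [0.6565 0.0276 0.1161] q7 1.71
```

>>> jog_arm:
  moves:
    - [[4,0.2,0],[0,0,0]]
    - [[8,0.5,0],[0,0,0]]
    - [[12,0.8,2],[0,0,0]]
    - [[14.2,0.9,4.5],[0,0,0]]
    - [[14.2,0.9,6.5],[0,0,0]]
    - [[14.2,0.9,6.5],[0,0,0]]
    - [[14.2,0.9,6.5],[0,0,0]]

```text
time: 5.2
ee_pos: [0.5145, 0.0284, 0.2238]
tool_rot: [[-0.998, -0.06, -0.002], [-0.06, 0.998, -0.001], [0.002, -0.0, -1.0]]
ft_force: [-0.2, 0.1, -0.3]
width: 0.05
grip_force: 0.0
```

```bash
python3 -c "
from h import *
go(.514,.0282,.011,93.3)"
```

```text
shift [0.04, -0.01, 3.98] turn [-0.0, -0.1, 0.1] F [-0.2  0.1 -0.3] w 0.05 t 5.2 tip [0.5141 0.0282 0.0508] q7 1.71
```

>>> jog_arm:
  moves:
    - [[0,0,2.5],[0,0,0]]
    - [[0,0,4],[0,0,0]]
    - [[0,0,4],[0,0,0]]
    - [[0,0,4],[0,0,0]]

```text
time: 5.6
ee_pos: [0.5156, 0.0283, 0.1854]
tool_rot: [[-0.998, -0.06, 0.002], [-0.06, 0.998, -0.0], [-0.002, -0.0, -1.0]]
ft_force: [0.4, -0.5, 0.2]
width: 0.0501
grip_force: 0.0
```

>>> jog_arm:
  moves:
    - [[0,0,0],[0,0,0]]
    - [[0,0,0],[0,0,0]]
    - [[0,0,0],[0,0,0]]
    - [[0,0,0],[0,0,0]]
  grip: 2.5
  grip_force: 70

```text
time: 6.0
ee_pos: [0.5158, 0.0283, 0.1864]
tool_rot: [[-0.998, -0.06, 0.004], [-0.06, 0.998, 0.0], [-0.004, 0.0, -1.0]]
ft_force: [-0.9, -0.2, 6.5]
width: 0.0336
grip_force: 70.3
```

>>> jog_arm:
  moves:
    - [[0,0,-2],[0,0,0]]
    - [[0,0,-5],[0,0,0]]
    - [[0,0,-8],[0,0,0]]
    - [[0,0,-8],[0,0,0]]

```text
time: 6.4
ee_pos: [0.5169, 0.0282, 0.2693]
tool_rot: [[-0.998, -0.06, 0.01], [-0.06, 0.998, 0.001], [-0.01, 0.001, -1.0]]
ft_force: [0.3, 0.0, -0.6]
width: 0.0339
grip_force: 69.7
```

```bash
python3 -c "
from h import *
go(.5783,-.3325,.09,86)"
```

```text
shift [-3.97, -36.37, 0.64] turn [0.1, 0.6, 7.4] F [ 0.3  0.  -0.6] w 0.0339 t 6.4 tip [0.5186 0.0284 0.0963] q7 1.69
```

>>> jog_arm:
  moves:
    - [[-0.5,-4.5,0],[0,0,1]]
    - [[-1,-9,0],[0,0,2]]
    - [[-1.5,-13.5,0],[0,0,3]]
    - [[-2,-18,0],[0,0,4]]
    - [[-2.5,-22.5,0],[0,0,5]]
    - [[-3,-27,0],[0,0,6]]
    - [[-3.5,-31.5,0],[0,0,7]]
    - [[-4,-36,0],[0,0,7.4]]

```text
time: 7.2
ee_pos: [0.5761, -0.33, 0.2638]
tool_rot: [[-0.998, 0.07, -0.001], [0.07, 0.998, 0.001], [0.001, 0.001, -1.0]]
ft_force: [1.1, 0.7, 0.3]
width: 0.0339
grip_force: 69.8
```

>>> jog_arm:
  moves:
    - [[0,0,0],[0,0,0]]
    - [[0,0,0],[0,0,0]]
    - [[0,0,3],[0,0,0]]
    - [[0,0,5],[0,0,0]]
    - [[0,0,5],[0,0,0]]
    - [[0,0,5],[0,0,0]]

```text
time: 7.8
ee_pos: [0.5766, -0.3269, 0.2145]
tool_rot: [[-0.998, 0.067, -0.001], [0.067, 0.998, 0.002], [0.001, 0.002, -1.0]]
ft_force: [0.0, 0.5, -0.4]
width: 0.0336
grip_force: 69.9
```

```bash
python3 -c "
from h import *
d=cap('side','b1.png')
go(.5783,-.3325,.011,86)"
```

```text
shift [-0.17, -0.48, 3.17] turn [0.0, 0.1, 0.1] F [-0.2 -0.  -0.6] w 0.0337 t 7.85 tip [ 0.5771 -0.3276  0.0427] q7 2.22
```

View pics/b1.png

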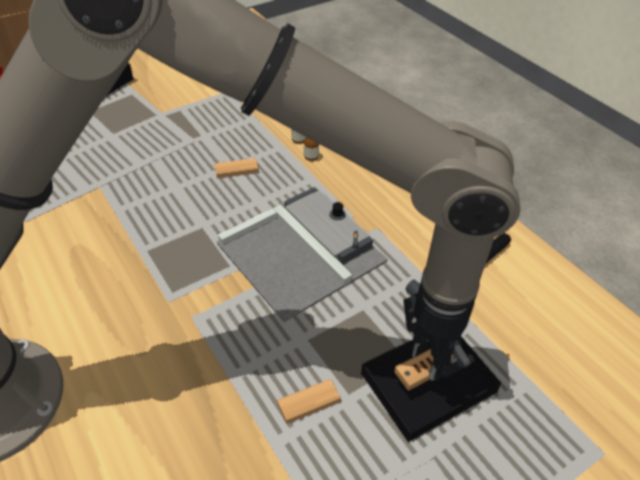

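The tag is held level over the tray at (425,368), so I lower it.

>>> jog_arm:
  moves:
    - [[-0.1,-0.4,1.5],[0,0,0]]
    - [[-0.1,-0.4,2.6],[0,0,0]]
    - [[-0.1,-0.4,3.2],[0,0,0]]
    - [[-0.1,-0.4,3.3],[0,0,0]]
    - [[-0.1,-0.4,3.3],[0,0,0]]

```text
time: 8.35
ee_pos: [0.5762, -0.3328, 0.1825]
tool_rot: [[-0.998, 0.07, -0.002], [0.07, 0.998, 0.001], [0.002, 0.001, -1.0]]
ft_force: [-2.4, 1.3, 6.4]
width: 0.0337
grip_force: 70.7
```

>>> jog_arm:
  moves:
    - [[0,0,0],[0,0,0]]
    - [[0,0,0],[0,0,0]]
    - [[0,0,0],[0,0,0]]
  grip: 5.2

```text
time: 8.65
ee_pos: [0.5768, -0.3325, 0.1812]
tool_rot: [[-0.998, 0.069, -0.0], [0.069, 0.998, 0.0], [0.0, 0.0, -1.0]]
ft_force: [0.0, 0.2, -0.1]
width: 0.0517
grip_force: 0.0
```

>>> jog_arm:
  moves:
    - [[0,0,-3],[0,0,0]]
    - [[0,0,-6],[0,0,0]]
    - [[0,0,-8],[0,0,0]]
    - [[0,0,-8],[0,0,0]]

```text
time: 9.05
ee_pos: [0.578, -0.3337, 0.2655]
tool_rot: [[-0.998, 0.069, 0.007], [0.069, 0.998, -0.004], [-0.007, -0.004, -1.0]]
ft_force: [0.9, -0.7, 0.7]
width: 0.0517
grip_force: 0.0
```

```bash
python3 -c "
from h import *
s=cap('side')
for c in wood(s,150,4000): print('s',rect(s,c,.015),rect(s,c,.023))
d=cap('top')
for c in wood(d,150,4000): print(rect(d,c,.015),rect(d,c,.019))
go(.4028,-.2637,.06,81.1)"
```

```text
s (400.7, -267.6, -8.6, 90.5, 41.4) (398.3, -271.3, -8.6, 89.6, 41.0)
s (571.3, -334.5, -4.2, 94.8, 41.3) (567.2, -337.4, -4.2, 93.9, 40.9)
s (563.7, 271.0, -19.1, 89.5, 49.2) (559.7, 262.2, -19.1, 88.6, 48.8)
(190.0, -380.6, -40.0, 127.9, 56.4) (190.9, -379.2, -40.0, 127.4, 56.2)
(402.8, -264.0, -9.2, 89.9, 37.0) (402.9, -263.0, -9.2, 89.6, 36.9)
(526.9, -577.9, -4.1, 73.3, 42.0) (526.7, -575.8, -4.1, 73.0, 41.8)
(553.3, -332.6, -2.5, 51.3, 36.3) (552.9, -331.4, -2.5, 51.1, 36.2)
(567.1, 278.7, -20.5, 89.8, 36.4) (566.7, 277.8, -20.5, 89.5, 36.3)
shift [17.84, 5.66, 2.84] turn [0.0, 0.0, 4.9] F [-0.5 -0.  -0. ] w 0.0519 t 9.15 tip [ 0.5768 -0.3325  0.0884] q7 2.21
```

>>> jog_arm:
  moves:
    - [[4,1.3,0],[0,0,2]]
    - [[8.5,2.7,0],[0,0,4]]
    - [[13,4.2,0],[0,0,4.9]]
    - [[16.5,5.2,1.5],[0,0,4.9]]
    - [[17.8,5.7,3.5],[0,0,4.9]]
    - [[17.8,5.7,4.8],[0,0,4.9]]
    - [[17.8,5.7,4.8],[0,0,4.9]]
    - [[17.8,5.7,4.8],[0,0,4.9]]

```text
time: 9.95
ee_pos: [0.4045, -0.2638, 0.2134]
tool_rot: [[-0.988, 0.154, 0.0], [0.154, 0.988, -0.001], [-0.0, -0.001, -1.0]]
ft_force: [0.6, -0.1, 0.9]
width: 0.0521
grip_force: 0.0
```

```bash
python3 -c "
from h import *
go(.4028,-.2639,.005,81)"
```

```text
shift [0.16, -0.03, 3.54] turn [-0.0, 0.0, 0.2] F [ 0.6 -0.1  0.9] w 0.0521 t 9.95 tip [ 0.4045 -0.264   0.0404] q7 2.19
```

>>> jog_arm:
  moves:
    - [[0.15,0,2],[0,0,0]]
    - [[0.15,0,3.5],[0,0,0]]
    - [[0.15,0,3.5],[0,0,0]]
    - [[0.15,0,3.5],[0,0,0]]

```text
time: 10.35
ee_pos: [0.4028, -0.2638, 0.1792]
tool_rot: [[-0.988, 0.154, 0.001], [0.154, 0.988, -0.001], [-0.001, -0.001, -1.0]]
ft_force: [0.9, -0.9, 1.0]
width: 0.0518
grip_force: 0.0
```

>>> jog_arm:
  moves:
    - [[0,0,0],[0,0,0]]
    - [[0,0,0],[0,0,0]]
    - [[0,0,0],[0,0,0]]
    - [[0,0,0],[0,0,0]]
  grip: 2.5
  grip_force: 70

```text
time: 10.75
ee_pos: [0.4026, -0.2639, 0.1802]
tool_rot: [[-0.988, 0.154, 0.003], [0.154, 0.988, -0.001], [-0.003, -0.001, -1.0]]
ft_force: [-0.2, -0.2, 5.6]
width: 0.034
grip_force: 70.1
```

>>> jog_arm:
  moves:
    - [[0,0,-3],[0,0,0]]
    - [[0,0,-6],[0,0,0]]
    - [[0,0,-8],[0,0,0]]
    - [[0,0,-8],[0,0,0]]

```text
time: 11.15
ee_pos: [0.403, -0.2643, 0.2618]
tool_rot: [[-0.988, 0.154, 0.007], [0.154, 0.988, -0.003], [-0.007, -0.002, -1.0]]
ft_force: [-0.1, -0.6, 0.1]
width: 0.0338
grip_force: 70.1
```

```bash
cat >> h.py <<'E'
C0=np.array([.5649,.101]);YAW=3.4
def J(jx,jy):
    "jig mm -> world m"
    a=np.radians(YAW);return C0+np.array([[np.cos(a),-np.sin(a)],[np.sin(a),np.cos(a)]])@np.array([jx,jy])/1000
E
python3 -c "
from h import *
go(*J(-57,-44),.07,93.4)"
```

```text
shift [-5.72, 33.08, 1.85] turn [-0.2, 0.4, -12.3] F [-0.1 -0.6  0.1] w 0.0338 t 11.15 tip [ 0.4042 -0.2648  0.0888] q7 2.15
```

>>> jog_arm:
  moves:
    - [[-0.7,4.2,0],[0,0,-2]]
    - [[-1.4,8.4,0],[0,0,-4]]
    - [[-2.1,12.6,0],[0,0,-6]]
    - [[-2.9,16.8,0],[0,0,-8]]
    - [[-3.7,21,0],[0,0,-10]]
    - [[-4.4,25.2,0],[0,0,-12.3]]
    - [[-5.1,29.4,0],[0,0,-12.3]]
    - [[-5.7,33,1],[0,0,-12.3]]

```text
time: 11.95
ee_pos: [0.5096, 0.0568, 0.2487]
tool_rot: [[-0.998, -0.062, 0.002], [-0.062, 0.998, 0.001], [-0.002, 0.001, -1.0]]
ft_force: [0.7, 0.2, -1.1]
width: 0.0337
grip_force: 70.1
```

>>> jog_arm:
  moves:
    - [[0,0,2],[0,0,0]]
    - [[0,0,3],[0,0,0]]
    - [[0,0,3],[0,0,0]]
    - [[0,0,3],[0,0,0]]

```text
time: 12.35
ee_pos: [0.5087, 0.0525, 0.2185]
tool_rot: [[-0.998, -0.057, -0.001], [-0.057, 0.998, -0.001], [0.001, -0.001, -1.0]]
ft_force: [0.8, -0.3, -1.0]
width: 0.0335
grip_force: 70.1
```

```bash
python3 -c "
from h import *
go(*J(-57,-44),.0140,93.4)
d=cap('side')
f=cv2.cvtColor(d['frame'],cv2.COLOR_RGB2BGR)
cv2.imwrite('pics/c1.png',cv2.resize(f[150:350,180:420],None,fx=2.5,fy=2.5))
"
```

```text
shift [-0.2, 0.11, 3.15] turn [-0.1, -0.1, -0.1] F [ 0.8 -0.3 -1. ] w 0.0335 t 12.35 tip [0.5085 0.0523 0.0455] q7 1.64
```

View pics/c1.png

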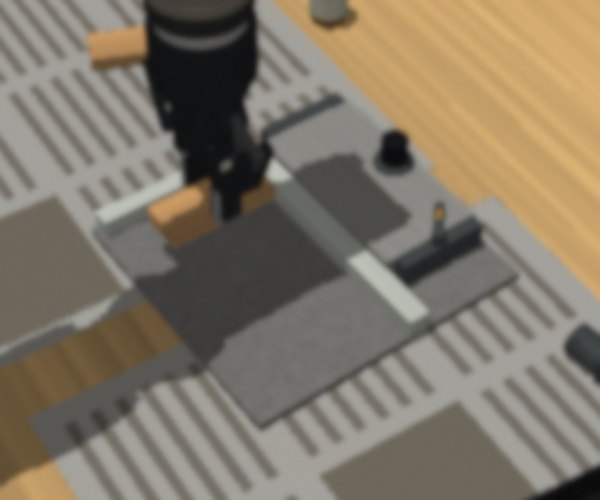

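The block is held level above the bed, near the side fence. I lower it, then slide it to the end fence.

>>> jog_arm:
  moves:
    - [[-0.2,0.1,1.5],[0,0,0]]
    - [[-0.2,0.1,2.6],[0,0,0]]
    - [[-0.2,0.1,3.05],[0,0,0]]
    - [[-0.2,0.1,3.05],[0,0,0]]
    - [[-0.2,0.1,3.05],[0,0,0]]

```text
time: 12.9
ee_pos: [0.511, 0.0548, 0.1885]
tool_rot: [[-0.998, -0.059, 0.001], [-0.059, 0.998, 0.0], [-0.001, -0.0, -1.0]]
ft_force: [0.3, -0.3, -1.3]
width: 0.0338
grip_force: 70.1
```

>>> jog_arm:
  moves:
    - [[-0.4,0,0],[0,0,0]]
    - [[-0.8,0,0],[0,0,0]]
    - [[-1.0,0,0],[0,0,0]]
    - [[-1.0,0,0],[0,0,0]]

```text
time: 13.3
ee_pos: [0.5214, 0.0558, 0.1883]
tool_rot: [[-0.998, -0.06, 0.001], [-0.06, 0.998, -0.0], [-0.001, -0.0, -1.0]]
ft_force: [0.0, -0.4, -0.4]
width: 0.0336
grip_force: 70.1
```

>>> jog_arm:
  moves:
    - [[-0.1,0,0.1],[0,0,0]]
    - [[-0.2,0,0.1],[0,0,0]]
    - [[-0.3,0,0.1],[0,0,0]]
    - [[-0.3,0,0.1],[0,0,0]]

```text
time: 13.7
ee_pos: [0.5224, 0.0557, 0.1882]
tool_rot: [[-0.998, -0.06, -0.005], [-0.06, 0.998, 0.0], [0.005, 0.001, -1.0]]
ft_force: [-6.6, 0.1, 12.0]
width: 0.0334
grip_force: 71.5
```

>>> jog_arm:
  moves:
    - [[0,0,-0.1],[0,0,0]]
    - [[0,0,-0.1],[0,0,0]]
    - [[0,0,-0.1],[0,0,0]]
  grip: 4.6

```text
time: 14.0
ee_pos: [0.524, 0.056, 0.1881]
tool_rot: [[-0.998, -0.06, 0.0], [-0.06, 0.998, -0.0], [-0.0, -0.0, -1.0]]
ft_force: [0.3, -0.6, 0.3]
width: 0.0455
grip_force: 0.0
```

>>> jog_arm:
  moves:
    - [[0,0,-2],[0,0,0]]
    - [[0,0,-4],[0,0,0]]
    - [[0,0,-4],[0,0,0]]

```text
time: 14.3
ee_pos: [0.5255, 0.056, 0.2306]
tool_rot: [[-0.998, -0.06, 0.006], [-0.06, 0.998, 0.001], [-0.006, 0.0, -1.0]]
ft_force: [1.4, 0.2, 0.7]
width: 0.0464
grip_force: 0.0
```

>>> jog_arm:
  moves:
    - [[0,-3,0],[0,0,0]]
    - [[0,-4.3,0],[0,0,0]]
    - [[0,-4.3,0],[0,0,0]]
    - [[0,-4.3,0],[0,0,0]]
  grip: 0

```text
time: 14.7
ee_pos: [0.5262, 0.0133, 0.2276]
tool_rot: [[-0.998, -0.059, -0.001], [-0.059, 0.998, 0.001], [0.001, 0.001, -1.0]]
ft_force: [-0.4, 0.7, -1.4]
width: 0.0002
grip_force: 0.0
```

```bash
python3 -c "
from h import *
go(*J(-47,-84),.0180,93.4)
d=cap('top')
f=cv2.cvtColor(d['frame'],cv2.COLOR_RGB2BGR)
cv2.imwrite('pics/c2.png',cv2.resize(f[205:345,275:410],None,fx=4,fy=4))
for c in wood(d,250,4000): print(rect(d,c,.015),rect(d,c,.023))
d=cap('side')
for c in wood(d,250,4000): print(rect(d,c,.015),rect(d,c,.023))
"
```

```text
shift [0.32, 0.12, 3.66] turn [0.0, -0.1, -0.0] F [-0.4  0.7 -1.4] w 0.0002 t 14.7 tip [0.526  0.0135 0.0546] q7 1.73
(567.4, 278.8, -20.5, 90.2, 36.1) (566.6, 277.0, -20.5, 89.6, 35.8)
(573.4, -334.9, -4.1, 91.0, 37.0) (572.5, -332.4, -4.1, 90.4, 36.8)
(572.9, -333.9, -3.9, 96.0, 40.1) (568.8, -336.9, -3.9, 95.1, 39.7)
(510.7, 54.4, 2.6, 71.8, 46.3) (507.3, 47.7, 2.6, 71.1, 45.8)
(564.2, 271.0, -19.0, 90.3, 49.7) (560.2, 262.2, -19.0, 89.5, 49.2)
```

>>> jog_arm:
  moves:
    - [[0.2,0,1.8],[0,0,0]]
    - [[0.2,0,3.3],[0,0,0]]
    - [[0.2,0,3.6],[0,0,0]]
    - [[0.2,0,3.6],[0,0,0]]

```text
time: 15.2
ee_pos: [0.5242, 0.0138, 0.1917]
tool_rot: [[-0.998, -0.061, -0.001], [-0.061, 0.998, 0.0], [0.001, 0.0, -1.0]]
ft_force: [0.7, -0.4, 0.7]
width: -0.0001
grip_force: 0.0
```

>>> jog_arm:
  moves:
    - [[0,0.5,0],[0,0,0]]
    - [[0,1.0,0],[0,0,0]]
    - [[0,1.4,0],[0,0,0]]
    - [[0,1.8,0],[0,0,0]]
    - [[0,2.2,0],[0,0,0]]
    - [[0,2.5,0],[0,0,0]]
    - [[0,2.7,0],[0,0,0]]
    - [[0,2.7,0],[0,0,0]]

```text
time: 16.0
ee_pos: [0.5228, 0.0402, 0.1922]
tool_rot: [[-0.998, -0.06, -0.0], [-0.06, 0.998, 0.0], [-0.0, 0.0, -1.0]]
ft_force: [-0.7, 0.8, 0.0]
width: 0.0002
grip_force: 0.0
```

>>> jog_arm:
  moves:
    - [[0,0.2,0],[0,0,0]]
    - [[0,0.3,0],[0,0,0]]
    - [[0,0.4,0],[0,0,0]]
    - [[0,0.4,0],[0,0,0]]

```text
time: 16.4
ee_pos: [0.5226, 0.044, 0.1922]
tool_rot: [[-0.998, -0.06, -0.0], [-0.06, 0.998, 0.0], [0.0, 0.0, -1.0]]
ft_force: [-0.2, -0.6, -0.1]
width: -0.0
grip_force: 0.1
```

>>> jog_arm:
  moves:
    - [[0,0.1,0],[0,0,0]]
    - [[0,0.2,0],[0,0,0]]
    - [[0,0.3,0],[0,0,0]]
    - [[0,0.4,0],[0,0,0]]
    - [[0,0.4,0],[0,0,0]]

```text
time: 16.9
ee_pos: [0.5223, 0.0482, 0.1922]
tool_rot: [[-0.998, -0.06, -0.0], [-0.06, 0.998, 0.0], [0.0, 0.0, -1.0]]
ft_force: [-1.1, -0.1, -1.2]
width: -0.0002
grip_force: 0.0
```

>>> jog_arm:
  moves:
    - [[0,0.1,0],[0,0,0]]
    - [[0,0.2,0],[0,0,0]]
    - [[0,0.2,0],[0,0,0]]

```text
time: 17.2
ee_pos: [0.5222, 0.0501, 0.1922]
tool_rot: [[-0.998, -0.06, -0.0], [-0.06, 0.998, 0.0], [-0.0, 0.0, -1.0]]
ft_force: [-0.6, -0.0, -0.2]
width: 0.0
grip_force: 0.0
```

```bash
python3 -c "
from h import *
d=cap('side')
f=cv2.cvtColor(d['frame'],cv2.COLOR_RGB2BGR)
cv2.imwrite('pics/c3.png',cv2.resize(f[180:300,200:360],None,fx=4,fy=4))
"
```

```text
(no output)
```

View pics/c3.png

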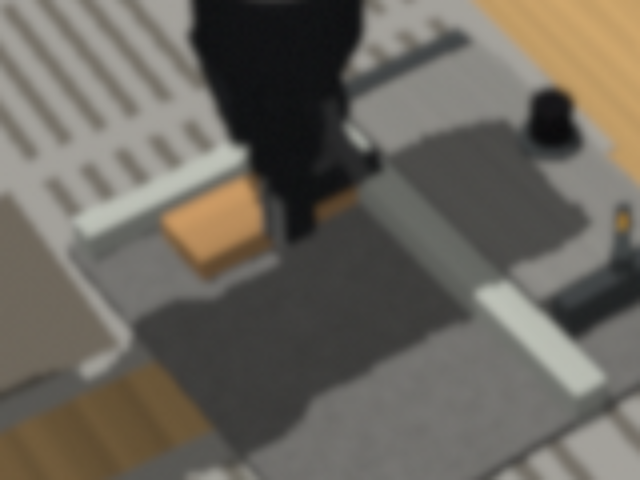

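The block is near the side fence but not flush yet, so I keep pushing.

>>> jog_arm:
  moves:
    - [[0,0.1,0],[0,0,0]]
    - [[0,0.2,0],[0,0,0]]
    - [[0,0.3,0],[0,0,0]]
    - [[0,0.3,0],[0,0,0]]

```text
time: 17.65
ee_pos: [0.5221, 0.053, 0.1922]
tool_rot: [[-0.998, -0.06, 0.0], [-0.06, 0.998, 0.0], [-0.0, 0.0, -1.0]]
ft_force: [0.1, -0.2, -0.8]
width: 0.0003
grip_force: 0.0
```

>>> jog_arm:
  moves:
    - [[0,0.1,0],[0,0,0]]
    - [[0,0.2,0],[0,0,0]]
    - [[0,0.2,0],[0,0,0]]

```text
time: 17.95
ee_pos: [0.522, 0.055, 0.1922]
tool_rot: [[-0.998, -0.06, 0.0], [-0.06, 0.998, 0.0], [-0.0, 0.0, -1.0]]
ft_force: [-0.0, -0.4, 0.2]
width: -0.0
grip_force: 0.0
```

>>> jog_arm:
  moves:
    - [[0,0.1,0],[0,0,0]]
    - [[0,0.2,0],[0,0,0]]
    - [[0,0.2,0],[0,0,0]]

```text
time: 18.25
ee_pos: [0.5218, 0.0571, 0.1922]
tool_rot: [[-0.998, -0.06, 0.0], [-0.06, 0.998, 0.0], [-0.0, 0.0, -1.0]]
ft_force: [-0.4, -0.6, -0.6]
width: -0.0002
grip_force: 0.0
```

```bash
cat >> h.py <<'E'
def jig(p):
    a=np.radians(YAW);R=np.array([[np.cos(a),np.sin(a)],[-np.sin(a),np.cos(a)]]);return (R@(np.asarray(p)[:2]-C0)*1000).round(1)
E
python3 -c "
from h import *
d=cap('side')
T=lambda c:((c[0]+.5)/4-.5+200,(c[1]+.5)/4-.5+180)
for z in(.023,): print('prev near-left top, near-right top',jig(ray(d,T((163,215)),z)[0]),jig(ray(d,T((200,264)),z)[0]))
print('fence near inner top',jig(ray(d,T((92,240)),.024)[0]))
f=cv2.cvtColor(d['frame'],cv2.COLOR_RGB2BGR)
cv2.imwrite('pics/c4.png',cv2.resize(f[180:300,200:360],None,fx=4,fy=4))
"
```

```text
prev near-left top, near-right top [-90.4  -8.9] [-93.  -45.7]
fence near inner top [-126.2   -4.3]
```

View pics/c4.png

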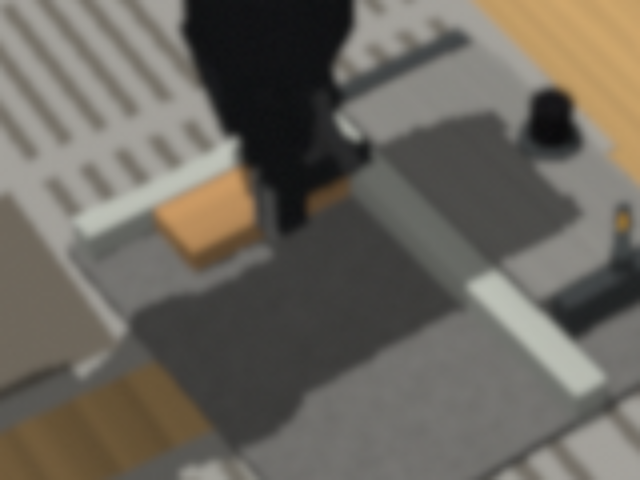

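The block is moving with the finger and is within a couple of mm of the fence (its near corner is now at crop (156,210)).

>>> jog_arm:
  moves:
    - [[0,0.1,0],[0,0,0]]
    - [[0,0.2,0],[0,0,0]]
    - [[0,0.2,0],[0,0,0]]

```text
time: 18.6
ee_pos: [0.5218, 0.0578, 0.1922]
tool_rot: [[-0.998, -0.059, 0.0], [-0.059, 0.998, -0.002], [-0.0, -0.002, -1.0]]
ft_force: [0.2, -2.7, -0.4]
width: 0.0001
grip_force: 1.6
```

>>> jog_arm:
  moves:
    - [[0,0.1,0],[0,0,0]]
    - [[0,0.2,0],[0,0,0]]
    - [[0,0.2,0],[0,0,0]]

```text
time: 18.9
ee_pos: [0.5218, 0.0583, 0.1922]
tool_rot: [[-0.998, -0.058, 0.0], [-0.058, 0.998, -0.004], [-0.0, -0.004, -1.0]]
ft_force: [0.4, -6.5, -0.5]
width: -0.0001
grip_force: 3.3
```

>>> jog_arm:
  moves:
    - [[0,0.1,0],[0,0,0]]
    - [[0,0.1,0],[0,0,0]]
    - [[0,0.1,0],[0,0,0]]

```text
time: 19.2
ee_pos: [0.5218, 0.0585, 0.1922]
tool_rot: [[-0.998, -0.057, 0.0], [-0.057, 0.998, -0.005], [-0.0, -0.005, -1.0]]
ft_force: [1.4, -7.7, 0.7]
width: 0.0001
grip_force: 3.9
```

>>> jog_arm:
  moves:
    - [[0,-0.7,0],[0,0,0]]
    - [[0,-1.0,0],[0,0,0]]
    - [[0,-1.0,-2],[0,0,0]]
    - [[0,-1.0,-4],[0,0,0]]
    - [[0,-1.0,-4],[0,0,0]]

```text
time: 19.7
ee_pos: [0.5235, 0.053, 0.2347]
tool_rot: [[-0.998, -0.061, 0.006], [-0.061, 0.998, 0.003], [-0.006, 0.002, -1.0]]
ft_force: [0.5, 0.1, 0.1]
width: 0.0
grip_force: 0.0
```

>>> jog_arm:
  moves:
    - [[4,1.5,0],[0,0,0]]
    - [[7.2,2.6,0],[0,0,0]]
    - [[7.2,2.6,0],[0,0,0]]
    - [[7.2,2.6,2],[0,0,0]]
    - [[7.2,2.6,4],[0,0,0]]
    - [[7.2,2.6,4],[0,0,0]]

```text
time: 20.3
ee_pos: [0.4474, 0.0738, 0.1899]
tool_rot: [[-0.998, -0.06, -0.005], [-0.06, 0.998, -0.001], [0.006, -0.0, -1.0]]
ft_force: [0.2, -0.6, -0.3]
width: -0.0001
grip_force: 0.0
```

```bash
python3 -c "
from h import *
go(*J(-113,-18),.019,93.4); print(jig(sensors.observe()['ee_pos']))
d=cap('top')
for c in wood(d,250,4000): print(rect(d,c,.015),rect(d,c,.023))
"
```

```text
shift [-0.59, 0.22, -0.21] turn [-0.0, -0.3, 0.1] F [ 0.2 -0.6 -0.3] w -0.0001 t 20.3 tip [0.4464 0.0736 0.0169] q7 1.59
[-118.9  -20.2]
(567.3, 279.0, -19.9, 89.8, 36.5) (566.5, 277.2, -19.9, 89.1, 36.2)
(573.3, -335.3, -2.5, 91.6, 36.6) (572.5, -332.9, -2.5, 90.9, 36.3)
```

>>> jog_arm:
  moves:
    - [[-0.5,0.1,0],[0,0,0]]
    - [[-0.9,0.1,0],[0,0,0]]
    - [[-1.2,0.1,0],[0,0,0]]
    - [[-1.4,0.1,0],[0,0,0]]
    - [[-1.4,0.1,0],[0,0,0]]

```text
time: 20.85
ee_pos: [0.4632, 0.0753, 0.1926]
tool_rot: [[-0.998, -0.06, 0.001], [-0.06, 0.998, 0.0], [-0.001, 0.0, -1.0]]
ft_force: [-0.2, -0.2, -0.9]
width: -0.0001
grip_force: 0.0
```

>>> jog_arm:
  moves:
    - [[-0.1,0,0],[0,0,0]]
    - [[-0.2,0,0],[0,0,0]]
    - [[-0.3,0,0],[0,0,0]]
    - [[-0.3,0,0],[0,0,0]]

```text
time: 21.25
ee_pos: [0.4652, 0.0755, 0.192]
tool_rot: [[-0.998, -0.06, -0.001], [-0.06, 0.998, -0.0], [0.001, -0.0, -1.0]]
ft_force: [-1.6, -0.8, 0.8]
width: 0.0001
grip_force: 0.7
```

>>> jog_arm:
  moves:
    - [[-0.1,0,0],[0,0,0]]
    - [[-0.2,0,0],[0,0,0]]
    - [[-0.2,0,0],[0,0,0]]

```text
time: 21.55
ee_pos: [0.466, 0.0755, 0.1917]
tool_rot: [[-0.998, -0.06, -0.005], [-0.06, 0.998, -0.0], [0.005, 0.0, -1.0]]
ft_force: [-4.7, -1.3, 4.5]
width: -0.0001
grip_force: 2.8
```

>>> jog_arm:
  moves:
    - [[-0.1,0,0],[0,0,0]]
    - [[-0.2,0,0],[0,0,0]]
    - [[-0.2,0,0],[0,0,0]]

```text
time: 21.85
ee_pos: [0.4667, 0.0755, 0.1914]
tool_rot: [[-0.998, -0.06, -0.009], [-0.06, 0.998, -0.001], [0.009, 0.0, -1.0]]
ft_force: [-8.2, -0.0, 6.8]
width: -0.0
grip_force: 4.2
```

>>> jog_arm:
  moves:
    - [[1.0,0,0],[0,0,0]]
    - [[1.5,0,0],[0,0,0]]
    - [[1.5,0,-3],[0,0,0]]
    - [[1.5,0,-7],[0,0,0]]
    - [[1.5,0,-7],[0,0,0]]
  grip: 5.2

```text
time: 22.35
ee_pos: [0.4578, 0.075, 0.2672]
tool_rot: [[-0.998, -0.059, 0.013], [-0.059, 0.998, 0.003], [-0.014, 0.002, -1.0]]
ft_force: [0.7, -0.3, -0.4]
width: 0.0519
grip_force: 0.0
```

```bash
python3 -c "
from h import *
d=cap('side');t=cap('top')
for c in wood(t,250,4000): print(rect(t,c,.015),rect(t,c,.023))
for c in wood(d,250,4000): print('s',rect(d,c,.015))
go(.5673,.2788,.05,69.6)
"
```

```text
(567.5, 279.0, -19.9, 90.2, 36.4) (566.7, 277.2, -19.9, 89.6, 36.1)
(573.3, -334.9, -4.0, 91.2, 37.1) (572.5, -332.4, -4.0, 90.5, 36.8)
s (572.9, -333.9, -3.9, 96.0, 40.1)
s (520.0, 80.5, 4.1, 94.7, 44.2)
shift [-12.37, 19.67, 4.11] turn [0.1, 0.2, 23.8] F [-0.7 -0.5 -0.7] w 0.0526 t 22.45 tip [0.4562 0.0752 0.0904] q7 1.54
```

>>> jog_arm:
  moves:
    - [[-2.4,3.8,0],[0,0,5]]
    - [[-4.8,7.6,0],[0,0,10]]
    - [[-7.2,11.4,0],[0,0,15]]
    - [[-9.6,15.2,1],[0,0,20]]
    - [[-11.5,18.3,3],[0,0,23.8]]
    - [[-12.4,19.7,4.5],[0,0,23.8]]
    - [[-12.4,19.7,4.5],[0,0,23.8]]
    - [[-12.4,19.7,4.5],[0,0,23.8]]

```text
time: 23.25
ee_pos: [0.566, 0.2782, 0.2153]
tool_rot: [[-0.937, 0.348, -0.003], [0.348, 0.937, -0.003], [0.002, -0.004, -1.0]]
ft_force: [0.5, -1.1, -0.8]
width: 0.0519
grip_force: 0.0
```

```bash
python3 -c "
from h import *
go(.5673,.2788,.006,69.6)"
```

```text
shift [-0.11, 0.12, 3.63] turn [-0.2, -0.1, 0.0] F [ 0.5 -1.1 -0.8] w 0.0519 t 23.25 tip [0.5655 0.2777 0.0423] q7 0.91
```

>>> jog_arm:
  moves:
    - [[-0.1,0.1,2],[0,0,0]]
    - [[-0.1,0.1,3.6],[0,0,0]]
    - [[-0.1,0.1,3.6],[0,0,0]]
    - [[-0.1,0.1,3.6],[0,0,0]]

```text
time: 23.65
ee_pos: [0.5677, 0.2785, 0.1812]
tool_rot: [[-0.937, 0.349, -0.001], [0.349, 0.937, -0.001], [0.001, -0.001, -1.0]]
ft_force: [-0.3, 0.7, 0.3]
width: 0.0519
grip_force: 0.0
```

>>> jog_arm:
  moves:
    - [[0,0,0],[0,0,0]]
    - [[0,0,0],[0,0,0]]
    - [[0,0,0],[0,0,0]]
    - [[0,0,0],[0,0,0]]
  grip: 2.5
  grip_force: 70

```text
time: 24.05
ee_pos: [0.5686, 0.2795, 0.1828]
tool_rot: [[-0.937, 0.348, 0.002], [0.348, 0.937, 0.001], [-0.002, 0.002, -1.0]]
ft_force: [-0.4, -0.3, 5.9]
width: 0.0335
grip_force: 70.2
```

>>> jog_arm:
  moves:
    - [[0,0,-3],[0,0,0]]
    - [[0,0,-6],[0,0,0]]
    - [[0,0,-8],[0,0,0]]
    - [[0,0,-8],[0,0,0]]

```text
time: 24.45
ee_pos: [0.5693, 0.28, 0.2649]
tool_rot: [[-0.937, 0.348, 0.007], [0.348, 0.938, 0.004], [-0.005, 0.006, -1.0]]
ft_force: [1.0, 0.3, -0.5]
width: 0.0331
grip_force: 69.7
```

```bash
python3 -c "
from h import *
go(*J(-58,-78),.07,93.4)"
```

```text
shift [-3.64, -26.43, 2.06] turn [0.3, 0.4, -23.8] F [ 1.   0.3 -0.5] w 0.0331 t 24.45 tip [0.5705 0.2806 0.0919] q7 0.9
```

>>> jog_arm:
  moves:
    - [[-0.6,-4.2,0],[0,0,-4]]
    - [[-1.2,-8.4,0],[0,0,-8]]
    - [[-1.8,-12.6,0],[0,0,-12]]
    - [[-2.4,-16.8,0],[0,0,-16]]
    - [[-3.0,-21,0],[0,0,-20]]
    - [[-3.5,-25,0],[0,0,-23.8]]
    - [[-3.6,-26.4,1],[0,0,-23.8]]
    - [[-3.6,-26.4,2],[0,0,-23.8]]

```text
time: 25.25
ee_pos: [0.5087, 0.0161, 0.2402]
tool_rot: [[-0.999, -0.053, -0.002], [-0.053, 0.999, -0.001], [0.002, -0.001, -1.0]]
ft_force: [-0.3, 0.2, -0.8]
width: 0.0332
grip_force: 69.8
```

>>> jog_arm:
  moves:
    - [[0,0,1.5],[0,0,0]]
    - [[0,0,2.5],[0,0,0]]
    - [[0,0,2.5],[0,0,0]]
    - [[0,0,2.5],[0,0,0]]

```text
time: 25.65
ee_pos: [0.5098, 0.0206, 0.2157]
tool_rot: [[-0.998, -0.062, -0.001], [-0.062, 0.998, 0.0], [0.001, 0.0, -1.0]]
ft_force: [0.0, -0.4, 0.0]
width: 0.0331
grip_force: 69.8
```

```bash
python3 -c "
from h import *
go(*J(-58,-78),.017,93.4);print(jig(sensors.observe()['ee_pos']))"
```

```text
shift [-0.18, -0.1, 2.57] turn [0.0, -0.1, 0.1] F [ 0.  -0.4  0. ] w 0.0331 t 25.65 tip [0.5097 0.0206 0.0427] q7 1.71
[-59.8 -77. ]
```

>>> jog_arm:
  moves:
    - [[-0.2,0,1.5],[0,0,0]]
    - [[-0.2,0,2.4],[0,0,0]]
    - [[-0.2,0,2.6],[0,0,0]]
    - [[-0.2,0,2.6],[0,0,0]]

```text
time: 26.05
ee_pos: [0.513, 0.0196, 0.1955]
tool_rot: [[-0.998, -0.06, 0.003], [-0.06, 0.998, 0.002], [-0.003, 0.002, -1.0]]
ft_force: [-9.6, -1.3, 31.0]
width: 0.0334
grip_force: 87.5
```

>>> jog_arm:
  moves:
    - [[-0.4,0,0],[0,0,0]]
    - [[-0.8,0,0],[0,0,0]]
    - [[-1.0,0,0],[0,0,0]]
    - [[-1.0,0,0],[0,0,0]]

```text
time: 26.45
ee_pos: [0.5171, 0.0192, 0.1952]
tool_rot: [[-0.998, -0.061, -0.016], [-0.061, 0.998, 0.002], [0.016, 0.003, -1.0]]
ft_force: [-24.9, -3.2, 48.5]
width: 0.0333
grip_force: 97.2
```

>>> jog_arm:
  moves:
    - [[0,0,0],[0,0,0]]
    - [[0,0,0],[0,0,0]]
    - [[0,0,0],[0,0,0]]
  grip: 4.6

```text
time: 26.75
ee_pos: [0.5196, 0.0186, 0.1937]
tool_rot: [[-0.998, -0.06, -0.007], [-0.06, 0.998, -0.0], [0.007, 0.0, -1.0]]
ft_force: [-14.5, -3.3, 30.2]
width: 0.0461
grip_force: 14.6
```

>>> jog_arm:
  moves:
    - [[0,0,-2],[0,0,0]]
    - [[0,0,-4],[0,0,0]]
    - [[0,0,-4],[0,0,0]]

```text
time: 27.05
ee_pos: [0.5235, 0.0204, 0.2334]
tool_rot: [[-0.998, -0.06, 0.007], [-0.06, 0.998, 0.001], [-0.007, 0.0, -1.0]]
ft_force: [-0.3, -0.1, -0.1]
width: 0.0462
grip_force: 0.0
```

>>> jog_arm:
  moves:
    - [[0,-2,0],[0,0,0]]
    - [[0,-3.6,0],[0,0,0]]
    - [[0,-3.6,0],[0,0,0]]
    - [[0,-3.6,0],[0,0,0]]
  grip: 0

```text
time: 27.45
ee_pos: [0.5237, -0.0153, 0.2297]
tool_rot: [[-0.998, -0.059, -0.001], [-0.059, 0.998, 0.001], [0.001, 0.001, -1.0]]
ft_force: [-0.9, 0.7, -0.9]
width: 0.0005
grip_force: 0.0
```

```bash
python3 -c "
from h import *
s=sensors.observe();print(jig(s['ee_pos']))
d=cap('side')
f=cv2.cvtColor(d['frame'],cv2.COLOR_RGB2BGR)
cv2.imwrite('pics/c5.png',cv2.resize(f[180:320,200:400],None,fx=4,fy=4))
go(*J(-47,-113),.019,93.4)
"
```

```text
[ -48.  -113.7]
shift [-0.1, -0.01, 3.77] turn [0.1, -0.0, 0.1] F [0.6 0.8 0.2] w 0.0002 t 27.5 tip [ 0.5236 -0.0144  0.0567] q7 1.78
```

View pics/c5.png

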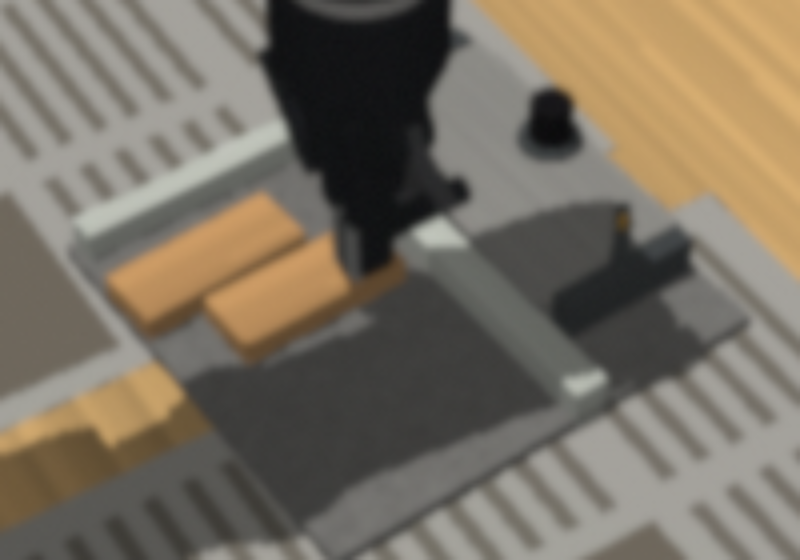

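Block 1 has been knocked away from the fence corner; its top now spans crop (105,275)-(305,237). Block 2 is at (205,295)-(400,265). I measure both.

```bash
python3 -c "
from h import *
d=cap('side')
for p in((105,275),(148,325),(262,193),(305,237),(205,295),(247,348),(76,222),(90,238)):
    u=((p[0]+.5)/4-.5+200,(p[1]+.5)/4-.5+180); print(p,jig(ray(d,u,.023)[0]))
"
```

```text
(105, 275) [-132.1  -26.1]
(148, 325) [-132.   -63.8]
(262, 193) [-44.5 -23.9]
(305, 237) [-44.  -59.7]
(205, 295) [-101.4  -63.4]
(247, 348) [-103.2 -101.4]
(76, 222) [-126.   11.]
(90, 238) [-125.9   -1.8]
```

>>> jog_arm:
  moves:
    - [[3.5,2.4,0],[0,0,0]]
    - [[7,4.8,0],[0,0,0]]
    - [[10.5,7.2,0],[0,0,0]]
    - [[10.5,7.2,0],[0,0,0]]
    - [[10.5,7.2,2],[0,0,0]]
    - [[10.5,7.2,3.7],[0,0,0]]
    - [[10.5,7.2,3.7],[0,0,0]]
    - [[10.5,7.2,3.7],[0,0,0]]

```text
time: 28.35
ee_pos: [0.4151, 0.0502, 0.1933]
tool_rot: [[-0.998, -0.061, -0.0], [-0.061, 0.998, -0.0], [0.0, -0.0, -1.0]]
ft_force: [0.5, 0.4, -0.8]
width: -0.0002
grip_force: 0.0
```

```bash
python3 -c "
from h import *
s=sensors.observe();print(jig(s['ee_pos']),s['ee_pos'],s['ft_force'])
d=cap('top')
for c in wood(d,250,6000):
  r=rect(d,c,.023)
  if abs(r[1])<120: print(r,jig((r[0]/1e3,r[1]/1e3)))
"
```

```text
[-152.6  -41.8] [0.4150935  0.05019915 0.19329582] [ 0.49769367  0.39558144 -0.82838968]
```

>>> jog_arm:
  moves:
    - [[-0.7,0,0],[0,0,0]]
    - [[-1.3,0,0],[0,0,0]]
    - [[-1.8,0,0],[0,0,0]]
    - [[-2.3,0,0],[0,0,0]]
    - [[-2.8,0,0],[0,0,0]]
    - [[-3.3,0,0],[0,0,0]]
    - [[-3.8,0,0],[0,0,0]]
    - [[-3.8,0,0],[0,0,0]]

```text
time: 29.2
ee_pos: [0.4519, 0.0519, 0.1936]
tool_rot: [[-0.998, -0.06, -0.004], [-0.06, 0.998, 0.0], [0.004, 0.0, -1.0]]
ft_force: [-5.1, -0.9, 7.8]
width: -0.0001
grip_force: 5.0
```

>>> jog_arm:
  moves:
    - [[-0.4,0,0],[0,0,0]]
    - [[-0.7,0,0],[0,0,0]]
    - [[-0.9,0,0],[0,0,0]]
    - [[-0.9,0,0],[0,0,0]]

```text
time: 29.6
ee_pos: [0.4606, 0.0525, 0.1935]
tool_rot: [[-0.998, -0.06, -0.005], [-0.06, 0.998, 0.0], [0.005, 0.0, -1.0]]
ft_force: [-6.2, -0.9, 9.4]
width: -0.0002
grip_force: 5.5
```

>>> jog_arm:
  moves:
    - [[0,0,-1.5],[0,0,0]]
    - [[2,0,-1.5],[0,0,0]]
    - [[2.8,0,-1.5],[0,0,0]]
    - [[2.8,0,0],[0,0,0]]
    - [[2.8,0,0.8],[0,0,0]]
    - [[2.8,0,0.8],[0,0,0]]

```text
time: 30.2
ee_pos: [0.4332, 0.0509, 0.1841]
tool_rot: [[-0.998, -0.06, -0.003], [-0.06, 0.998, -0.001], [0.003, -0.001, -1.0]]
ft_force: [0.2, -0.3, 0.7]
width: -0.0001
grip_force: 0.0
```

>>> jog_arm:
  moves:
    - [[-0.5,0,0],[0,0,0]]
    - [[-1.0,0,0],[0,0,0]]
    - [[-1.5,0,0],[0,0,0]]
    - [[-2.0,0,0],[0,0,0]]
    - [[-2.4,0,0],[0,0,0]]
    - [[-2.7,0,0],[0,0,0]]
    - [[-2.7,0,0],[0,0,0]]

```text
time: 30.9
ee_pos: [0.4611, 0.0526, 0.1852]
tool_rot: [[-0.998, -0.06, 0.0], [-0.06, 0.998, -0.0], [-0.0, -0.0, -1.0]]
ft_force: [-0.1, 0.3, 0.3]
width: 0.0003
grip_force: 0.0
```

```bash
python3 -c "
from h import *
s=sensors.observe();print(jig(s['ee_pos']))
d=cap('side')
f=cv2.cvtColor(d['frame'],cv2.COLOR_RGB2BGR)
cv2.imwrite('pics/c6.png',cv2.resize(f[180:320,200:400],None,fx=4,fy=4))
"
```

```text
[-106.5  -42.2]
```

View pics/c6.png

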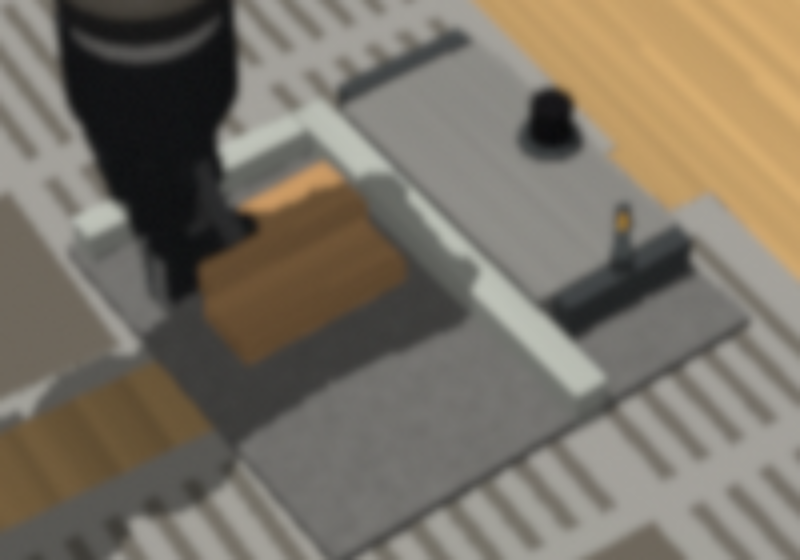

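Both blocks lie side by side, roughly 10 mm from the end fence and clear of the side fence. Next I push the pair toward the side fence, with the tip lower.

>>> jog_arm:
  moves:
    - [[1,0,0],[0,0,0]]
    - [[1,0,-4],[0,0,0]]
    - [[-1.5,-4,-4],[0,0,0]]
    - [[-4,-7,-4],[0,0,0]]
    - [[-5.2,-8.4,-4],[0,0,0]]
    - [[-5.2,-8.4,-4],[0,0,0]]
    - [[-5.2,-8.4,-1],[0,0,0]]
    - [[-5.2,-8.4,0],[0,0,0]]

```text
time: 31.75
ee_pos: [0.5151, -0.0268, 0.183]
tool_rot: [[-0.998, -0.061, -0.006], [-0.061, 0.998, 0.001], [0.006, 0.002, -1.0]]
ft_force: [-1.1, 0.4, -0.1]
width: -0.0
grip_force: 0.0
```

>>> jog_arm:
  moves:
    - [[0,0,0],[0,0,0]]
    - [[0,0.5,0],[0,0,0]]
    - [[0,1.0,0],[0,0,0]]
    - [[0,1.5,0],[0,0,0]]
    - [[0,2.0,0],[0,0,0]]
    - [[0,2.5,0],[0,0,0]]
    - [[0,3.0,0],[0,0,0]]
    - [[0,3.0,0],[0,0,0]]

```text
time: 32.55
ee_pos: [0.5163, 0.0021, 0.1858]
tool_rot: [[-0.998, -0.06, 0.002], [-0.06, 0.998, -0.0], [-0.002, -0.0, -1.0]]
ft_force: [0.7, -2.0, 1.2]
width: 0.0002
grip_force: 0.9
```

```bash
python3 -c "
from h import *
s=sensors.observe();print(jig(s['ee_pos']))"
```

```text
[-54.4 -95.8]
```

>>> jog_arm:
  moves:
    - [[0,0.3,0],[0,0,0]]
    - [[0,0.6,0],[0,0,0]]
    - [[0,0.9,0],[0,0,0]]
    - [[0,1.2,0],[0,0,0]]
    - [[0,1.5,0],[0,0,0]]
    - [[0,1.7,0],[0,0,0]]
    - [[0,1.7,0],[0,0,0]]

```text
time: 33.25
ee_pos: [0.5148, 0.0156, 0.1856]
tool_rot: [[-0.998, -0.057, 0.0], [-0.057, 0.998, -0.005], [0.0, -0.005, -1.0]]
ft_force: [-0.0, -8.3, 5.9]
width: 0.0
grip_force: 5.2
```

>>> jog_arm:
  moves:
    - [[0,0.1,0],[0,0,0]]
    - [[0,0.2,0],[0,0,0]]
    - [[0,0.3,0],[0,0,0]]
    - [[0,0.3,0],[0,0,0]]

```text
time: 33.65
ee_pos: [0.5147, 0.0163, 0.1857]
tool_rot: [[-0.998, -0.056, 0.0], [-0.056, 0.998, -0.008], [0.0, -0.008, -1.0]]
ft_force: [-1.0, -11.7, 6.4]
width: 0.0002
grip_force: 7.0
```

```bash
python3 -c "
from h import *
s=sensors.observe();print(jig(s['ee_pos']))"
```

```text
[-55.2 -81.6]
```

>>> jog_arm:
  moves:
    - [[0,-0.8,0],[0,0,0]]
    - [[0,-1.2,0],[0,0,0]]
    - [[0,-1.2,-4],[0,0,0]]
    - [[3,1,-4],[0,0,0]]
    - [[6.5,4,-4],[0,0,0]]
    - [[6.5,4.3,-4],[0,0,0]]
    - [[6.5,4.3,-4],[0,0,0]]
  grip: 2.6

```text
time: 34.35
ee_pos: [0.4455, 0.0632, 0.2244]
tool_rot: [[-0.998, -0.064, -0.003], [-0.064, 0.998, 0.002], [0.003, 0.002, -1.0]]
ft_force: [0.1, -0.6, 0.6]
width: 0.0261
grip_force: 0.0
```

```bash
python3 -c "
from h import *
go(*J(-124,-36),.0125,93.4)
s=sensors.observe();print(jig(s['ee_pos']))"
```

```text
shift [0.25, -0.54, 3.89] turn [0.1, -0.2, 0.3] F [ 0.1 -0.6  0.6] w 0.0261 t 34.35 tip [0.445  0.0635 0.0514] q7 1.59
[-121.4  -30.6]
```

>>> jog_arm:
  moves:
    - [[0.3,-0.5,0],[0,0,0]]
    - [[0.3,-0.5,2],[0,0,0]]
    - [[0.3,-0.5,3.9],[0,0,0]]
    - [[0.3,-0.5,3.9],[0,0,0]]
    - [[0.3,-0.5,3.9],[0,0,0]]

```text
time: 34.85
ee_pos: [0.4449, 0.0547, 0.1861]
tool_rot: [[-0.998, -0.058, -0.001], [-0.058, 0.998, -0.001], [0.001, -0.001, -1.0]]
ft_force: [0.4, -0.8, 1.0]
width: 0.0264
grip_force: 0.0
```

>>> jog_arm:
  moves:
    - [[-0.5,0,0],[0,0,0]]
    - [[-0.9,0,0],[0,0,0]]
    - [[-1.2,0,0],[0,0,0]]
    - [[-1.5,0,0],[0,0,0]]
    - [[-1.7,0,0],[0,0,0]]
    - [[-1.9,0,0],[0,0,0]]
    - [[-1.9,0,0],[0,0,0]]

```text
time: 35.55
ee_pos: [0.4636, 0.0568, 0.1862]
tool_rot: [[-0.998, -0.06, 0.0], [-0.06, 0.998, -0.0], [-0.0, -0.0, -1.0]]
ft_force: [-0.4, -0.2, 0.1]
width: 0.0259
grip_force: 0.1
```

```bash
python3 -c "
from h import *
s=sensors.observe();print(jig(s['ee_pos']))"
```

```text
[-103.7  -38.1]
```

>>> jog_arm:
  moves:
    - [[-0.1,0,0],[0,0,0]]
    - [[-0.2,0,0],[0,0,0]]
    - [[-0.3,0,0],[0,0,0]]
    - [[-0.3,0,0],[0,0,0]]

```text
time: 35.95
ee_pos: [0.4657, 0.0569, 0.186]
tool_rot: [[-0.998, -0.06, -0.002], [-0.06, 0.998, -0.0], [0.002, 0.0, -1.0]]
ft_force: [-3.8, -0.4, 3.3]
width: 0.0259
grip_force: 1.8
```

>>> jog_arm:
  moves:
    - [[-0.1,0,0],[0,0,0]]
    - [[-0.2,0,0],[0,0,0]]
    - [[-0.2,0,0],[0,0,0]]

```text
time: 36.25
ee_pos: [0.4666, 0.0569, 0.1857]
tool_rot: [[-0.998, -0.059, -0.006], [-0.059, 0.998, -0.0], [0.006, 0.0, -1.0]]
ft_force: [-6.6, -0.6, 5.6]
width: 0.0259
grip_force: 3.4
```

>>> jog_arm:
  moves:
    - [[-0.1,0,0],[0,0,0]]
    - [[-0.1,0,0],[0,0,0]]
    - [[-0.1,0,0],[0,0,0]]

```text
time: 36.55
ee_pos: [0.4669, 0.0569, 0.1855]
tool_rot: [[-0.998, -0.059, -0.008], [-0.059, 0.998, -0.0], [0.008, 0.0, -1.0]]
ft_force: [-7.4, -1.1, 6.3]
width: 0.026
grip_force: 4.0
```

>>> jog_arm:
  moves:
    - [[1,0,0],[0,0,0]]
    - [[1,0,-4],[0,0,0]]
    - [[0,-4,-4],[0,0,0]]
    - [[-4,-7,-4],[0,0,0]]
    - [[-5.7,-7.2,-4],[0,0,0]]
    - [[-5.7,-7.2,-4],[0,0,0]]
    - [[-5.7,-7.2,-1],[0,0,0]]
    - [[-5.7,-7.2,0],[0,0,0]]
  grip: 0

```text
time: 37.35
ee_pos: [0.529, -0.0103, 0.1842]
tool_rot: [[-0.998, -0.061, -0.004], [-0.061, 0.998, 0.001], [0.004, 0.001, -1.0]]
ft_force: [-0.8, 1.1, -0.4]
width: -0.0001
grip_force: 0.0
```

>>> jog_arm:
  moves:
    - [[0,0,0],[0,0,0]]
    - [[0,0.5,0],[0,0,0]]
    - [[0,1.0,0],[0,0,0]]
    - [[0,1.5,0],[0,0,0]]
    - [[0,1.9,0],[0,0,0]]
    - [[0,2.1,0],[0,0,0]]
    - [[0,2.1,0],[0,0,0]]

```text
time: 38.05
ee_pos: [0.5297, 0.0098, 0.1867]
tool_rot: [[-0.998, -0.06, 0.001], [-0.06, 0.998, -0.0], [-0.001, -0.0, -1.0]]
ft_force: [-0.7, -0.7, -0.0]
width: 0.0
grip_force: 0.2
```

```bash
python3 -c "
from h import *
s=sensors.observe();print(jig(s['ee_pos']))"
```

```text
[-40.5 -88.9]
```

>>> jog_arm:
  moves:
    - [[0,0.2,0],[0,0,0]]
    - [[0,0.3,0],[0,0,0]]
    - [[0,0.4,0],[0,0,0]]
    - [[0,0.4,0],[0,0,0]]

```text
time: 38.45
ee_pos: [0.5293, 0.0134, 0.1864]
tool_rot: [[-0.998, -0.06, 0.001], [-0.06, 0.998, -0.0], [-0.001, -0.0, -1.0]]
ft_force: [0.3, -2.5, 2.5]
width: -0.0001
grip_force: 1.2
```

>>> jog_arm:
  moves:
    - [[0,0.1,0],[0,0,0]]
    - [[0,0.2,0],[0,0,0]]
    - [[0,0.3,0],[0,0,0]]
    - [[0,0.3,0],[0,0,0]]

```text
time: 38.85
ee_pos: [0.5294, 0.0155, 0.1864]
tool_rot: [[-0.998, -0.059, 0.001], [-0.059, 0.998, -0.002], [-0.001, -0.002, -1.0]]
ft_force: [1.9, -4.7, 3.6]
width: 0.0
grip_force: 2.8
```

>>> jog_arm:
  moves:
    - [[0,0.1,0],[0,0,0]]
    - [[0,0.2,0],[0,0,0]]
    - [[0,0.3,0],[0,0,0]]
    - [[0,0.3,0],[0,0,0]]

```text
time: 39.25
ee_pos: [0.5298, 0.0168, 0.1865]
tool_rot: [[-0.998, -0.058, 0.003], [-0.058, 0.998, -0.004], [-0.003, -0.004, -1.0]]
ft_force: [3.0, -7.4, 1.2]
width: 0.0001
grip_force: 3.9
```

```bash
python3 -c "
from h import *
s=sensors.observe();print(jig(s['ee_pos']))"
```

```text
[-40.1 -81.9]
```

>>> jog_arm:
  moves:
    - [[0,-0.8,0],[0,0,0]]
    - [[0,-1.2,-2],[0,0,0]]
    - [[0,-2,-6],[0,0,0]]
    - [[0,-6,-8],[0,0,0]]
    - [[0,-10,-8],[0,0,0]]
    - [[0,-14,-8],[0,0,0]]
    - [[0,-18,-8],[0,0,0]]
    - [[0,-19,-8],[0,0,0]]

```text
time: 40.05
ee_pos: [0.5387, -0.1747, 0.2657]
tool_rot: [[-0.999, -0.053, -0.002], [-0.053, 0.999, -0.001], [0.002, -0.001, -1.0]]
ft_force: [-1.3, -0.7, -0.2]
width: 0.0001
grip_force: 0.0
```

```bash
python3 -c "
from h import *
t=cap('top');d=cap('side')
a=cv2.resize(cv2.cvtColor(t['frame'],cv2.COLOR_RGB2BGR)[235:345,275:410],(540,440),interpolation=cv2.INTER_CUBIC)
b=cv2.cvtColor(d['frame'],cv2.COLOR_RGB2BGR)[185:285,210:340]
cv2.imwrite('pics/top9.png',cv2.resize(cv2.cvtColor(t['frame'],cv2.COLOR_RGB2BGR)[235:345,275:375],(800,600) if 0 else (540,594),interpolation=cv2.INTER_CUBIC))
cv2.imwrite('pics/side9.png',cv2.resize(b,(780,600),interpolation=cv2.INTER_CUBIC))
for c in wood(t,250,6000): 
  r=rect(t,c,.023); print(r,jig((r[0]/1e3,r[1]/1e3)))
for c in wood(d,250,6000): 
  r=rect(d,c,.023); print('s',r,jig((r[0]/1e3,r[1]/1e3)))
"
```

```text
(240.2, -321.4, -5.6, 175.1, 152.2) [-349.2 -402.4]
(519.0, 61.5, 3.7, 91.3, 70.9) [-48.2 -36.7]
s (568.5, -337.1, -3.9, 95.7, 40.5) [ -22.4 -437.5]
s (515.9, 55.4, 3.9, 94.2, 80.1) [-51.6 -42.6]
```

View pics/side9.png

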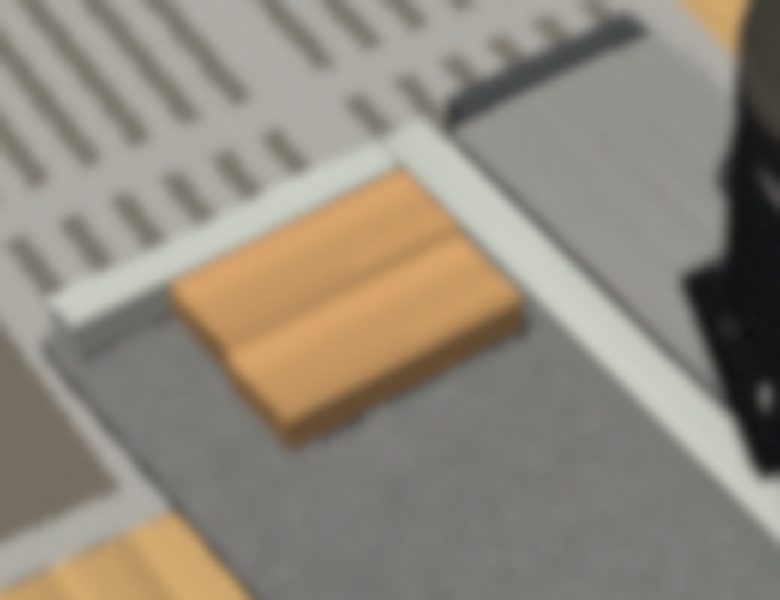

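The blocks are side by side against the side fence (top view 91 x 71 mm). The end-fence contact needs confirming, so I push each end separately.

```bash
python3 -c "
from h import *
go(*J(-118,-54),.0525,93.4)"
```

```text
shift [7.69, 21.6, 4.04] turn [0.1, -0.1, -0.2] F [0.7 0.4 0.5] w 0.0002 t 40.15 tip [ 0.539  -0.171   0.0924] q7 2.08
```

>>> jog_arm:
  moves:
    - [[2,4.5,0],[0,0,0]]
    - [[4,9,0],[0,0,0]]
    - [[6,13.5,0],[0,0,0]]
    - [[7.7,18,0],[0,0,0]]
    - [[7.7,21.6,2],[0,0,0]]
    - [[7.7,21.6,5],[0,0,0]]
    - [[7.7,21.6,8],[0,0,0]]
    - [[7.7,21.6,8],[0,0,0]]

```text
time: 40.95
ee_pos: [0.4481, 0.0443, 0.1836]
tool_rot: [[-0.998, -0.065, -0.007], [-0.065, 0.998, 0.001], [0.007, 0.002, -1.0]]
ft_force: [-0.4, 0.0, 0.2]
width: -0.0001
grip_force: 0.0
```

```bash
python3 -c "
from h import *
go(*J(-105,-54),.0125,93.4)
s=sensors.observe();print(jig(s['ee_pos']))"
```

```text
shift [-1.49, -0.44, -0.2] turn [0.1, -0.4, 0.3] F [-0.4  0.   0.2] w -0.0001 t 40.95 tip [0.447  0.0446 0.0106] q7 1.67
[-119.9  -49.6]
```

>>> jog_arm:
  moves:
    - [[-0.4,-0.2,0],[0,0,0]]
    - [[-0.8,-0.2,0],[0,0,0]]
    - [[-1.2,-0.2,0],[0,0,0]]
    - [[-1.5,-0.2,0],[0,0,0]]
    - [[-1.7,-0.2,0],[0,0,0]]
    - [[-1.7,-0.2,0],[0,0,0]]

```text
time: 41.55
ee_pos: [0.4673, 0.0399, 0.1863]
tool_rot: [[-0.998, -0.059, -0.001], [-0.059, 0.998, 0.0], [0.001, 0.0, -1.0]]
ft_force: [-1.4, 0.6, 0.9]
width: -0.0002
grip_force: 0.6
```

>>> jog_arm:
  moves:
    - [[-0.1,0,0],[0,0,0]]
    - [[-0.2,0,0],[0,0,0]]
    - [[-0.3,0,0],[0,0,0]]
    - [[-0.4,0,0],[0,0,0]]
    - [[-0.4,0,0],[0,0,0]]

```text
time: 42.05
ee_pos: [0.4687, 0.04, 0.1854]
tool_rot: [[-0.998, -0.06, -0.009], [-0.06, 0.998, -0.0], [0.009, 0.0, -1.0]]
ft_force: [-8.6, -0.5, 6.5]
width: 0.0003
grip_force: 4.0
```

```bash
python3 -c "
from h import *
s=sensors.observe();print(jig(s['ee_pos']))"
```

```text
[-99.7 -55.2]
```

>>> jog_arm:
  moves:
    - [[1.2,0,0],[0,0,0]]
    - [[1.6,0,0],[0,0,0]]
    - [[1.6,2,0],[0,0,0]]
    - [[1.6,3.6,0],[0,0,0]]
    - [[1.6,3.6,0],[0,0,0]]
    - [[1.0,3.6,0],[0,0,0]]
    - [[0.6,3.6,0],[0,0,0]]
    - [[0.4,3.6,0],[0,0,0]]

```text
time: 42.85
ee_pos: [0.4653, 0.0748, 0.1861]
tool_rot: [[-0.998, -0.058, -0.002], [-0.058, 0.998, -0.001], [0.002, -0.001, -1.0]]
ft_force: [-3.8, -0.7, 1.7]
width: 0.0001
grip_force: 1.9
```

>>> jog_arm:
  moves:
    - [[-0.1,0,0],[0,0,0]]
    - [[-0.2,0,0],[0,0,0]]
    - [[-0.3,0,0],[0,0,0]]
    - [[-0.4,0,0],[0,0,0]]
    - [[-0.4,0,0],[0,0,0]]

```text
time: 43.35
ee_pos: [0.4665, 0.0752, 0.1853]
tool_rot: [[-0.998, -0.059, -0.009], [-0.059, 0.998, -0.001], [0.009, -0.001, -1.0]]
ft_force: [-8.3, -1.2, 5.8]
width: -0.0
grip_force: 4.1
```

```bash
python3 -c "
from h import *
s=sensors.observe();print(jig(s['ee_pos']))"
```

```text
[-99.7 -19.9]
```

>>> jog_arm:
  moves:
    - [[1,0,0],[0,0,0]]
    - [[1,0,-4],[0,0,0]]
    - [[0,-4,-4],[0,0,0]]
    - [[-3,-8,-4],[0,0,0]]
    - [[-5.4,-8.5,-4],[0,0,0]]
    - [[-5.4,-8.5,-4],[0,0,0]]
    - [[-5.4,-8.5,-1],[0,0,0]]
    - [[-5.4,-8.5,0],[0,0,0]]

```text
time: 44.15
ee_pos: [0.5269, -0.0047, 0.1842]
tool_rot: [[-0.998, -0.061, -0.003], [-0.061, 0.998, 0.0], [0.003, 0.001, -1.0]]
ft_force: [-0.6, 0.2, -0.8]
width: 0.0004
grip_force: 0.0
```

>>> jog_arm:
  moves:
    - [[0,0,0],[0,0,0]]
    - [[0,0.5,0],[0,0,0]]
    - [[0,1.0,0],[0,0,0]]
    - [[0,1.4,0],[0,0,0]]
    - [[0,1.7,0],[0,0,0]]
    - [[0,1.9,0],[0,0,0]]
    - [[0,1.9,0],[0,0,0]]

```text
time: 44.85
ee_pos: [0.5272, 0.014, 0.1864]
tool_rot: [[-0.998, -0.061, 0.0], [-0.061, 0.998, 0.0], [-0.0, 0.0, -1.0]]
ft_force: [0.1, -0.8, 0.5]
width: 0.0004
grip_force: 0.0
```

```bash
python3 -c "
from h import *
s=sensors.observe();print(jig(s['ee_pos']))"
```

```text
[-42.8 -84.6]
```

>>> jog_arm:
  moves:
    - [[0,0.1,0],[0,0,0]]
    - [[0,0.2,0],[0,0,0]]
    - [[0,0.3,0],[0,0,0]]
    - [[0,0.3,0],[0,0,0]]

```text
time: 45.25
ee_pos: [0.527, 0.0156, 0.1862]
tool_rot: [[-0.998, -0.059, 0.0], [-0.059, 0.998, -0.001], [0.0, -0.001, -1.0]]
ft_force: [-0.5, -2.4, 1.0]
width: -0.0
grip_force: 1.0
```

>>> jog_arm:
  moves:
    - [[0,0.1,0],[0,0,0]]
    - [[0,0.2,0],[0,0,0]]
    - [[0,0.3,0],[0,0,0]]
    - [[0,0.3,0],[0,0,0]]

```text
time: 45.65
ee_pos: [0.5269, 0.0164, 0.1863]
tool_rot: [[-0.998, -0.057, 0.001], [-0.057, 0.998, -0.004], [-0.0, -0.004, -1.0]]
ft_force: [0.4, -7.2, 0.0]
width: -0.0001
grip_force: 3.3
```

```bash
python3 -c "
from h import *
s=sensors.observe();print(jig(s['ee_pos']))"
```

```text
[-43.  -82.2]
```

>>> jog_arm:
  moves:
    - [[0,-0.8,0],[0,0,0]]
    - [[0,-1.2,-2],[0,0,0]]
    - [[0,-2,-6],[0,0,0]]
    - [[0,-6,-9],[0,0,0]]
    - [[0,-10,-9],[0,0,0]]
    - [[0,-14,-9],[0,0,0]]
    - [[0,-18,-9],[0,0,0]]
    - [[0,-18,-9],[0,0,0]]

```text
time: 46.45
ee_pos: [0.5365, -0.1674, 0.2769]
tool_rot: [[-0.999, -0.049, 0.001], [-0.049, 0.999, -0.005], [-0.001, -0.005, -1.0]]
ft_force: [-1.1, -0.5, 0.1]
width: 0.0
grip_force: 0.0
```

```bash
python3 -c "
from h import *
t=cap('top');d=cap('side')
f=cv2.cvtColor(t['frame'],cv2.COLOR_RGB2BGR)[225:345,280:380]
cv2.imwrite('pics/top10.png',cv2.resize(f,None,fx=5,fy=5,interpolation=cv2.INTER_CUBIC))
for c in wood(t,250,6000): 
  r=rect(t,c,.023); print(r,jig((r[0]/1e3,r[1]/1e3)))
for c in wood(d,250,6000): 
  r=rect(d,c,.023); print('s',r,jig((r[0]/1e3,r[1]/1e3)))
go(*J(87,-80),.105,93.4)
"
```

```text
(240.6, -326.8, -3.8, 170.1, 145.3) [-349.1 -407.8]
(520.1, 61.5, 3.5, 89.4, 71.0) [-47.1 -36.8]
s (568.5, -337.1, -3.9, 95.7, 40.5) [ -22.4 -437.5]
s (517.7, 55.5, 3.9, 93.7, 80.1) [-49.8 -42.6]
shift [-12.96, 18.0, -0.16] turn [0.1, 0.0, -0.1] F [-0.1  0.4 -0.8] w 0.0002 t 46.55 tip [ 0.5375 -0.1606  0.1031] q7 2.06
```

View pics/top10.png

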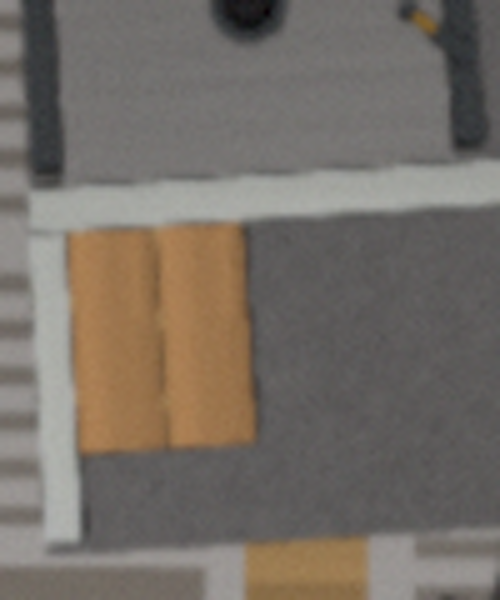

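The pair measures 89 x 71 mm and is square and flush in the fence corner. Now I push the knob home.

>>> jog_arm:
  moves:
    - [[-3.2,4,0],[0,0,0]]
    - [[-6.4,8,0],[0,0,0]]
    - [[-9,12,0],[0,0,0]]
    - [[-11,15,0],[0,0,0]]
    - [[-13,17.5,0],[0,0,0]]
    - [[-13,17.5,0],[0,0,0]]
    - [[-13,17.5,0],[0,0,0]]
  grip: 5.0

```text
time: 47.25
ee_pos: [0.6566, 0.0259, 0.2754]
tool_rot: [[-0.998, -0.065, -0.002], [-0.065, 0.998, 0.002], [0.002, 0.002, -1.0]]
ft_force: [-0.5, -0.1, -0.1]
width: 0.0497
grip_force: 0.0
```

```bash
python3 -c "
from h import *
go(*J(87,-80),.038,93.4)"
```

```text
shift [-0.01, 0.03, 6.44] turn [0.1, -0.1, 0.3] F [-0.5 -0.1 -0.1] w 0.0497 t 47.25 tip [0.6563 0.0262 0.1024] q7 1.73
```

>>> jog_arm:
  moves:
    - [[0,0,3],[0,0,0]]
    - [[0,0,5],[0,0,0]]
    - [[0,0,6.4],[0,0,0]]
    - [[0,0,6.4],[0,0,0]]
    - [[0,0,6.4],[0,0,0]]

```text
time: 47.75
ee_pos: [0.6568, 0.0217, 0.2127]
tool_rot: [[-0.998, -0.059, 0.0], [-0.059, 0.998, -0.0], [-0.0, -0.0, -1.0]]
ft_force: [-0.3, 0.0, 0.3]
width: 0.05
grip_force: 0.0
```

>>> jog_arm:
  moves:
    - [[0,0,0],[0,0,0]]
    - [[0,0,0],[0,0,0]]
    - [[0,0,0],[0,0,0]]
    - [[0,0,0],[0,0,0]]
  grip: 1.0
  grip_force: 60

```text
time: 48.15
ee_pos: [0.6573, 0.0271, 0.2148]
tool_rot: [[-0.998, -0.063, 0.002], [-0.063, 0.998, 0.008], [-0.003, 0.008, -1.0]]
ft_force: [-1.9, 6.6, 5.1]
width: 0.0195
grip_force: 58.4
```

>>> jog_arm:
  moves:
    - [[0.8,0,0],[0,0,0]]
    - [[1.6,0,0],[0,0,0]]
    - [[2.4,0,0],[0,0,0]]
    - [[3.0,0,0],[0,0,0]]
    - [[3.6,0,0],[0,0,0]]
    - [[4.0,0,0],[0,0,0]]
    - [[4.2,0,0],[0,0,0]]
    - [[4.2,0,0],[0,0,0]]

```text
time: 48.95
ee_pos: [0.6165, 0.0246, 0.2149]
tool_rot: [[-0.998, -0.063, 0.007], [-0.063, 0.998, 0.008], [-0.007, 0.007, -1.0]]
ft_force: [1.1, 5.7, 4.0]
width: 0.0194
grip_force: 59.4
```

>>> jog_arm:
  moves:
    - [[0.2,0,0],[0,0,0]]
    - [[0.3,0,0],[0,0,0]]
    - [[0.3,0,0],[0,0,0]]

```text
time: 49.25
ee_pos: [0.6154, 0.0246, 0.2149]
tool_rot: [[-0.998, -0.063, 0.013], [-0.063, 0.998, 0.008], [-0.013, 0.007, -1.0]]
ft_force: [6.9, 6.8, -2.3]
width: 0.0194
grip_force: 58.9
```

>>> jog_arm:
  moves:
    - [[0.1,0,0],[0,0,0]]
    - [[0.1,0,0],[0,0,0]]
    - [[0.1,0,0],[0,0,0]]
  grip: 5.0

```text
time: 49.55
ee_pos: [0.6109, 0.0186, 0.2127]
tool_rot: [[-0.998, -0.059, 0.0], [-0.059, 0.998, -0.001], [-0.0, -0.001, -1.0]]
ft_force: [-0.4, 1.0, 0.3]
width: 0.05
grip_force: 0.0
```

>>> jog_arm:
  moves:
    - [[0,0,-3],[0,0,0]]
    - [[0,0,-7],[0,0,0]]
    - [[0,-3,-11],[0,0,0]]
    - [[0,-7,-12],[0,0,0]]
    - [[0,-11,-12],[0,0,0]]
    - [[0,-15,-12],[0,0,0]]
    - [[0,-19,-12],[0,0,0]]
    - [[0,-19,-12],[0,0,0]]

```text
time: 50.35
ee_pos: [0.6198, -0.1802, 0.3326]
tool_rot: [[-0.999, -0.046, -0.001], [-0.046, 0.999, -0.009], [0.002, -0.009, -1.0]]
ft_force: [-0.9, -1.4, -0.0]
width: 0.0502
grip_force: 0.0
```

```bash
python3 -c "
from h import *
t=cap('top');d=cap('side','side12.png')
for n,q in(('t',t),('s',d)):
 for c in wood(q,250,6000): 
  r=rect(q,c,.023); print(n,r,jig((r[0]/1e3,r[1]/1e3)))
for n in ((330.6,242.4),): print(deproj(t,330,242))
b=cv2.cvtColor(d['frame'],cv2.COLOR_RGB2BGR)
cv2.imwrite('pics/fin.png',b[100:480,180:640])
"
```

```text
t (509.5, 60.8, -86.1, 70.8, 68.1) [-57.7 -36.8]
s (568.5, -337.1, -3.9, 95.7, 40.4) [ -22.4 -437.5]
s (507.6, 54.8, -85.9, 79.9, 73.6) [-59.9 -42.7]
s (733.3, -61.2, 41.5, 112.6, 43.3) [ 158.5 -171.9]
[0.61753332 0.02495428 0.05634956]
```

View pics/fin.png

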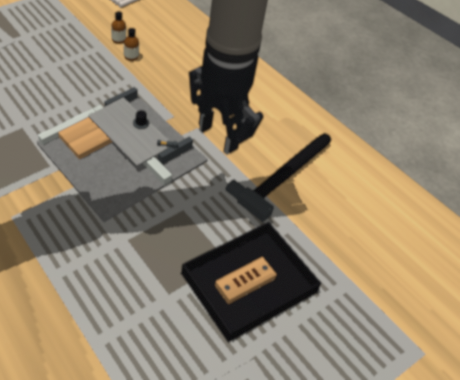

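The plate is home with the knob at (140,118), the two blanks sit under it at (83,137), and the tag lies flat in the tray at (246,280). The inks and the mallet have not moved.

```bash
python3 -c "
from plant import ticket
print(ticket.close_job())"
```

```text
the job is handed in; nothing more can be done
None
```

The job is handed in: the finished block lies flat in the tray, both plain blocks (the only two I found on the table) measured square and flush in the fence corner before the plate was pushed home, and the mallet and ink bottles weren't touched; one seating press read about 50 N at the wrist, under the 120 N limit.

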